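Put the ring gauge away on the pull-out hook of the low dust cupboard

ROBOT

A 6-joint arm with a two-finger parallel gripper is mounted at the origin on the work surface. World frame = base frame: x ahead of the robot, y to its left, z up, the work surface at z = 0. Lengths are in mm, angles in rad, forces in N, time in s.
With the tool pointing down it reaches from about 325 to 750 mm from the base axis. Payload 7.6 kg.
Tool frame: the origin (TCP) lies on the centre line of the jaws, within the pads' length; the fingertips stand 11 mm ahead of it and the grasp point (between the pads) lies 8 mm behind it; z points along the fingers, x is the direction in which the jaws open and shut, and the axes are right-handed (so a half turn about z gives the same grasp; the last joint's range is limited). The gripper opens to 85 mm and grips with 20 to 120 N. Pads are 22 mm wide; open, the fingers measure 114 mm over their backs; the gripper's body (76 mm by 85 mm) begins 54 mm behind the grasp point. The pads swing forward as they close: fully open they stand 13 mm farther back than shut.
Start: joints at [1.064, 0.052, 1.401, -0, 1.689, -0.07], TCP at [222.084, 475.735, 242.323] pointing down, gripper open.
Joint ranges: [-2.9, 2.9], [-0.91, 2.17], [0.12, 2.37], [-1.06, 4.2], [0.26, 2.73], [-2.93, 2.93]. Speed limits (rad/s): [2.57, 2.57, 3.01, 3.14, 3.14, 3.14].

INTERFACE

Orientations are given as a unit quaternion [x, y, z, w].
In Python, from plant import get_obs, snapshot, calibration, close_job gives the robot as it stands.
- The arm moves only by the tool send_rows, never from a script. Its argument "deltas" is a list of rows, each an object with "fingers": the finger opening in mm, from 0 to 85.4; "delta_pos": the shift along the tool's x, y, z in mm, a list of three; "delta_rot": the turn, a rotation vector about the tool's x, y, z in rad, a list of three. A call has 1 to 5 rows; each row shifts and turns the commanded pose from where the row before left it, along the tool's axes as they then stand; what a row does not reach is not made up. A row lasts 1/12 s, in which the tool goes at most 41.7 mm and 7.16 degrees, less where a joint would pass 70% of its speed; a pose out of reach is approached as far as the arm can. A call is refused whole if a number of a shift passes 41.7 or a number of a turn 0.125, either way. A call with a gripper value outside its range is refused whole. The fingers move at their own pace and stop on an object; "newtons" is the grip in N (left out, the last holds). Time passes only in rows, so rows that do not move let the fingers close. It gives the time, the measured TCP pose, the force and the opening at its end, in the units of the state.
- get_obs(): the state, without advancing time (a new reading comes with each control period).
- snapshot(name): name is "scene" or "top" or "wrist"; returns the picture (400x640x3 uint8, red, green, blue); there is no depth.
- calibration(name): a dict with "camera_matrix" (3x3 intrinsics, pixels), "k1" (the pictures are not rectified: a ray, as slopes to the right and down, at radius r is drawn at 1 + k1 r^2 times it, then the intrinsics apply), "R" (3x3) and "t" (3): a world point X has camera coordinates R X + t; the wrist camera has in their place "hand_eye" (4x4, takes a point from camera to tool coordinates, whose origin is the TCP and whose axes are the tool frame's). Camera axes: x right, y down, z forward; pixel columns grow to the right and rows downward; lengths in mm; the calibration is good to about 2 mm. A picture is of the moment at which its call begins: read the wrist's pose just before it. calibration takes no time and is no camera call.
- close_job(): hands the job in, once; it reports no verdict.
The state is a dict: "t": time; "q": joint angles; "joint_velocities": joint speeds; "tau": joint torques, N m; "tcp_pos": TCP position; "tool_rot": TCP orientation; "wrist_force": force on the tool from outside, world axes, zero at the start; "wrist_torque": the same for the moment, N m; "width": finger opening in mm.
Only numpy, scipy, OpenCV 4.12 (cv2) and the standard library are available. Lean on these libraries where they do the work, as an engineer would, in place of code of your own. Each camera call takes 0.05 s, during which the arm holds its last target. There are 200 camera calls.

TASK

Take the small ring gauge from its wooden tool rest and hang it by its ring on the hook deep inside the low cupboard: pass it under the front board, tilted so that it clears board and roof, and over the hook's upturned tip. Then, through the ring, push the hook's slide fully home, easing off as soon as you feel its delicate stop, and leave the gauge hanging there, free and still. Force nothing, and leave the other things where they are.

Things in the scene. Friction and masses are not known exactly. Their poses are not given: they have to be found in the camera images.
- gauge_grip (a point): Centre (half-way up) of the handle of the small ring gauge: a dark wooden bar 140 x 18 wide x 16 high mm with a round steel wire ring on its end, all in one plane, about 0.14 kg. x runs along the handle to the ring, y across the 18 mm, z normal to the ring's plane (up as it lies). It starts flat on the tool rest, this point 30 mm above the table. The other gauge, with the larger ring, is not wanted.
- rest: Low wooden rest that carries the small gauge, fixed; origin at its underside, x along the gauge roughly. Base 140 x 70 x 4 mm with two uprights 14 mm thick, tops 22 mm above the table, 50 mm either side of the middle: the middle 80 mm of the handle is free to grasp, with 18 mm of air under it.
- ring_centre (a point): Centre of the small gauge's ring, 99 mm from gauge_grip along x; same axes. The ring is 50 mm inside, 66 mm outside, its wire 8 mm thick: the inner edge of its far side is 25 mm beyond this point, the outer edge 33 mm.
- ring_top (a point): Inner edge of the ring on its far side (the part that rests on the hook when it hangs), 124 mm from gauge_grip along x; same axes.
- hook_root (a point): Top of the hook's prong where it meets its upright steel face plate, 245 mm above the table; moves with the slide. x into the cupboard, y left, z up. Prong: 8 mm bar, 32 mm from the plate towards the front (-x), its tip turned up to 262 mm above the table. Plate 40 mm wide, from 8 mm below to 42 mm above the root, open space beneath. Slide home: 110 mm behind the cupboard's front face.
- lintel_edge (a point): Middle of the lower edge of the board across the top of the cupboard's open front, on the front face, 255 mm above the table (7 mm lower than the hook's tip). Axes as hook_root. Board 15 mm thick, up to the clear roof (underside 315, top 323 mm above the table). Opening 276 mm wide; cupboard 220 deep, 300 wide, floor 12 mm above the table; fixed.
- carriage (a joint): The hook's slide, which carries prong and plate along the cupboard's x: 0 pulled right out, 0.020 m fully home against a rigid stop. It starts partly out (0 to 0.009). It has dry friction of about 4.5 N and stays where it is left; it is pushed in through the ring pressing on the face plate. The stop is delicate: once there, press no harder than 12 N (a gauge held by its handle gives several mm under the push, so feel for the rise in force).
- pot: Small white pot, 44 mm across and 35 mm high, on the cupboard's floor in its far left corner; origin at its underside. Leave it alone.
- cupboard: The low wooden cupboard; origin at the centre of its underside (110 mm behind the front face), x into the cupboard, z up. A rail across its inside, 90 to 120 mm above the table, front face 108 mm behind the cupboard's front, stops a hanging handle from swinging further back. Nothing may be pressed hard (20 N) against it or its hook.
- big_gauge: Bigger ring gauge lying flat on the table, handle 110 mm, ring 104 mm outside; origin under the handle's centre. Leave it alone.
- jar: Jar, 64 mm across, 85 mm high; origin at its underside. Leave it alone.
- tin: Tin, 72 mm across, 100 mm high; origin at its underside. Leave it alone.
- beaker: White beaker, 72 mm across, 90 mm high; origin at its underside. Leave it alone.
- brush: Brush lying on the table near the robot; origin under its middle. Leave it alone.
- spatula: Spatula lying on the table; origin under its middle. Leave it alone.
Not all that is in view belongs to the job. Leave any blue look-alike of the part that bears gauge_grip alone.

How it is judged (in metres and radians):
On the way, in this order (a step that is already met when the one before it is completed fails the run):
1. the gauge is lifted off its rest (height (world z) of gauge_grip above 0.06 m), for 0.2 s.
2. the ring is over the hook, the prong through it behind the upturned tip (x of ring_top in the frame of hook_root between -0.034 and 0.004 m and y of ring_top in the frame of hook_root between -0.012 and 0.012 m and z of ring_top in the frame of hook_root between -0.008 and 0.008 m), for 0.1 s.
At the end, for the whole second after the job is handed in: The small gauge hangs by its ring on the prong (far inner edge within 8 mm of the prong's top in height, 12 mm sideways, between plate and tip), handle down within 20 degrees of vertical, still (under 0.05 m/s) and let go; the slide is home within 1.5 mm (above 0.0185) (all of step 2 and angle between ring_centre's own x axis and vertical below 0.35 rad and value of joint carriage above 0.0185 m and linear speed of gauge below 0.05 m/s); the robot touches nothing.
It fails at once if the held gauge is pressed harder than 20 N against the cupboard or its hook (contact force between gauge and cupboard above 20 N and contact force between gauge and the fingers above 1 N).
It fails at once if the slide is pressed harder than 12 N against its stop with the gauge (contact force between gauge and cupboard above 12 N and contact force between gauge and the fingers above 1 N and value of joint carriage above 0.0185 m).
It fails at once if the robot presses harder than 20 N against the cupboard or its hook (contact force between any of the arm, the fingers and cupboard above 20 N).
It fails at once if another thing is moved by more than 30 mm (distance of any of big_gauge, jar, tin, beaker, brush, spatula, pot from where it was at the start of the episode above 0.03 m).
It also fails if it takes over 72 s, if anything falls off the work surface, if the arm or the gripper's body presses on something with over 40 N, if the wrist force passes 120 N, or if a joint passes its speed limit or range.

## Working session

There is one attempt and no reset: what is moved stays moved. The work goes in short steps, Python scripts to look and compute and a tool call to move; the robot and the scene stay as the last step left them, time stands still between calls to the robot, and variables do not carry over. Pictures are saved under pics/ and viewed, about 8 in all and at most 12, crops included, and the job is handed in when it is done.

Besides the shell and the picture viewer there is one more tool, called as name(argument=value, ...), one argument or row to a line, values as JSON. send_rows: Moves the arm, as the interface text tells. Its arguments: {"type":"object","properties":{"deltas":{"type":"array"},"newtons":{"type":"number"}},"required":["deltas"]}

```bash
ls; mkdir -p pics
python3 - <<'E'
from plant import *
import cv2,json
o=get_obs();print(o)
for n in("scene","top","wrist"):
    c=calibration(n);print(n,{k:(v.tolist() if hasattr(v,'tolist') else v) for k,v in c.items()})
    cv2.imwrite(f"pics/{n}0.png",snapshot(n)[:,:,::-1])
E
```

```text
pics
{'t': 0.0, 'q': array([ 1.06369923e+00,  5.28310399e-02,  1.40171630e+00, -1.43846541e-05,
        1.68855243e+00, -7.02931334e-02]), 'joint_velocities': array([-5.34990682e-04, -7.35108304e-05,  2.82693919e-04, -1.95179781e-03,
       -4.82857825e-04,  1.82392456e-03]), 'tau': array([-1.28889998e-03, -3.81672764e+01, -3.60188484e+01, -2.18094119e-04,
        6.27250163e-03,  7.56062434e-06]), 'tcp_pos': array([221.94791333, 475.48159069, 241.4796432 ]), 'tool_rot': array([ 8.43518342e-01,  5.37099840e-01, -6.59095138e-04,  3.65373837e-04]), 'wrist_force': array([ 0.40944933, -0.06712601, -0.24471274]), 'wrist_torque': array([-0.05990587, -0.01774055, -0.07353378]), 'width': 85.52425810279732}
scene {'camera_matrix': [[446.8520750214954, 0.0, 320.38171124648125], [0.0, 446.8520750214954, 196.61552077702302], [0.0, 0.0, 1.0]], 'k1': 0.008362460517314181, 'R': [[0.19194367009145688, 0.981289838922215, 0.01509567950890975], [0.7907728777366477, -0.14553151425663585, -0.5945576794510954], [-0.5812365124008667, 0.1260588370015539, -0.8039112427786371]], 't': [-79.65622419126939, -313
[... 233 characters left out ...]
834185650417, 0.004188515538928951], [-0.9978159313303291, 0.02450629648223101, -0.061341736331087464], [0.06121967167255952, -0.005701234851900003, -0.9981080340932378]], 't': [-11.330545576568571, 508.1251002070379, 1345.7512919898786]}
wrist {'camera_matrix': [[346.6606830313709, 0.0, 320.1892589739198], [0.0, 346.6606830313709, 201.3404178137614], [0.0, 0.0, 1.0]], 'k1': -9.80463922176911e-05, 'hand_eye': [[0.9999995257076921, 0.0009737885854733039, 1.7893608828899852e-05, -1.6515360580912075], [-0.0009445246003449817, 0.9651383459710711, 0.26173857378977045, -65.74080866228458], [0.00023760822750600648, -0.261738466550132, 0.9651388079806522, -131.47883363335603], [0.0, 0.0, 0.0, 1.0]]}
```

View pics/scene0.png

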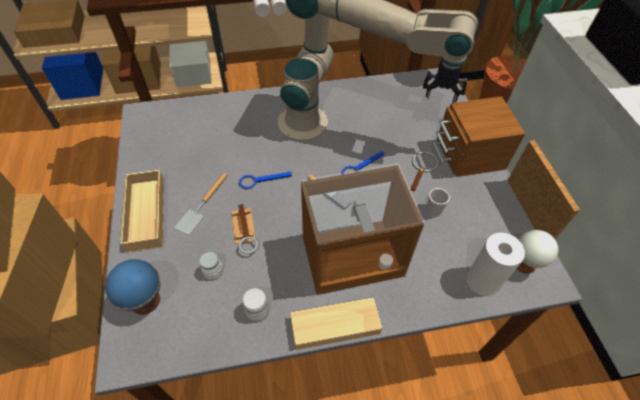

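View pics/top0.png

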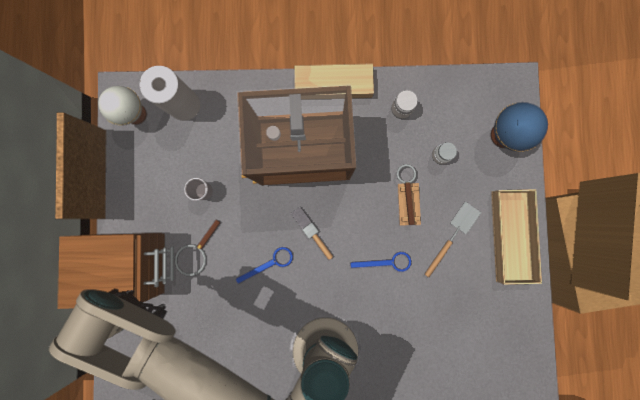

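```bash
cat > h.py <<'E'
import numpy as np,cv2
from plant import *
from scipy.spatial.transform import Rotation as R
def cam(n,o=None):
    c=calibration(n);K=np.array(c["camera_matrix"]);k=c["k1"]
    if n=="wrist":
        H=np.array(c["hand_eye"]);T=np.eye(4);T[:3,:3]=R.from_quat(o["tool_rot"]).as_matrix();T[:3,3]=o["tcp_pos"]
        M=np.linalg.inv(T@H);return K,k,M[:3,:3],M[:3,3]
    return K,k,np.array(c["R"]),np.array(c["t"])
def ray(C,p):
    K,k,Rm,t=C;d=(np.array(p,float)-K[:2,2])/K[0,0]
    s=d.copy()
    for _ in range(20): s=d/(1+k*(s@s))
    v=Rm.T@np.append(s,1);return -Rm.T@t,v/np.linalg.norm(v)
def onz(C,p,z):
    o,v=ray(C,p);return o+v*(z-o[2])/v[2]
def proj(C,X):
    K,k,Rm,t=C;c=Rm@np.array(X,float)+t;s=c[:2]/c[2];s=s*(1+k*(s@s));return K[0,0]*s+K[:2,2]
def tri(r1,r2):
    A=sum(np.eye(3)-np.outer(v,v) for o,v in(r1,r2));b=sum((np.eye(3)-np.outer(v,v))@o for o,v in(r1,r2))
    X=np.linalg.solve(A,b);return X,[np.linalg.norm(np.cross(X-o,v)) for o,v in(r1,r2)]
E
python3 - <<'E'
import cv2
a=cv2.imread("pics/top0.png")[80:230,230:430]
cv2.imwrite("pics/topc.png",cv2.resize(a,None,fx=4,fy=4,interpolation=cv2.INTER_CUBIC))
a=cv2.imread("pics/scene0.png")[150:300,230:430]
cv2.imwrite("pics/scenec.png",cv2.resize(a,None,fx=4,fy=4,interpolation=cv2.INTER_CUBIC))
E
```

```text
(no output)
```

View pics/topc.png

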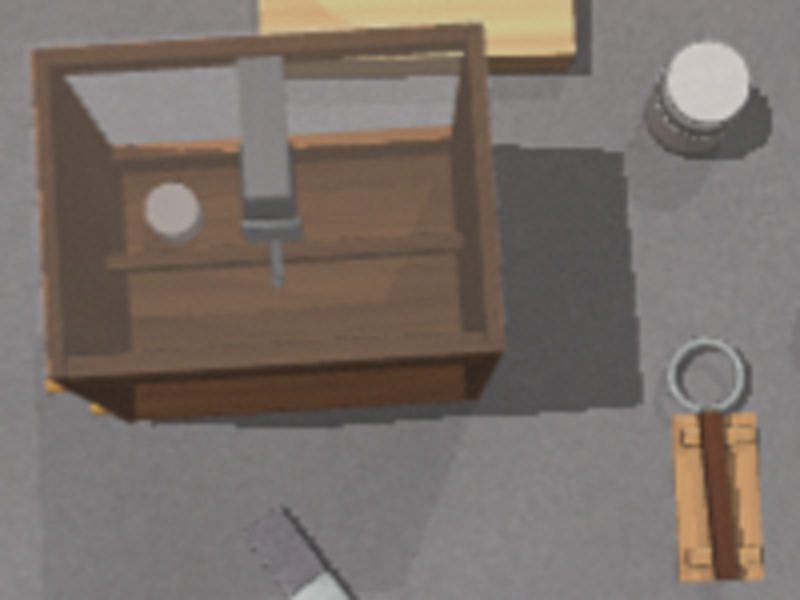

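View pics/scenec.png

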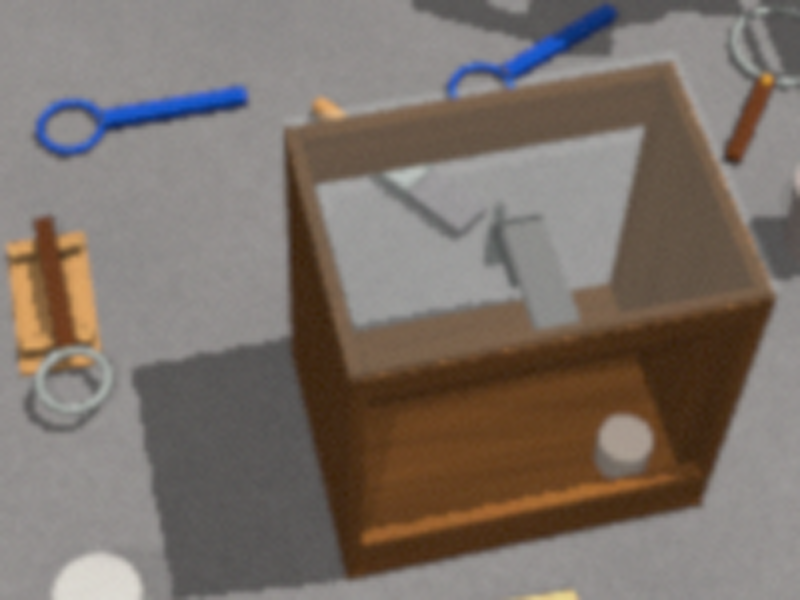

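Run:
```python
from h import *
np.set_printoptions(precision=1,suppress=True)
T=cam("top");S=cam("scene")
f=lambda c,ox,oy:(ox+(c[0]+.5)/4-.5,oy+(c[1]+.5)/4-.5)
t=lambda *c:f(c,230,80); s=lambda *c:f(c,230,150)
co=dict(FL=(52,378),FR=(501,352),BL=(34,50),BR=(482,25))
P={k:onz(T,t(*c),323) for k,c in co.items()};print(P)
print("w",np.linalg.norm(P['FL']-P['FR']),np.linalg.norm(P['BL']-P['BR']),"d",np.linalg.norm(P['FL']-P['BL']),np.linalg.norm(P['FR']-P['BR']))
x1=(P['BL']-P['FL']+P['BR']-P['FR']);y1=P['FL']-P['FR']+P['BL']-P['BR']
print("yaw",np.arctan2(x1[1],x1[0]),np.arctan2(-y1[0],y1[1]),'centre',sum(P.values())/4)
# scene: corners: FL(world)= (672,65), FR=(287,128), BR=(357,382), BL=(775,298)
for k,c in dict(FL=(672,63),FR=(287,128),BR=(357,382),BL=(775,298)).items():
    print(k,onz(S,s(*c),323),tri(ray(S,s(*c)),ray(T,t(*co[k]))))
print("tip top",onz(T,t(277,286),262),tri(ray(T,t(277,284)),ray(S,s(500,208))))
print("plate L/R top front",onz(T,t(242,238),287),onz(T,t(302,240),287))
# gauge by masks
im=cv2.imread("pics/top0.png");hsv=cv2.cvtColor(im,cv2.COLOR_BGR2HSV)
roi=hsv[180:228,395:425].astype(int);m=((roi[...,2]<125)&(roi[...,1]>110)).astype(np.uint8)
n,l,st,ce=cv2.connectedComponentsWithStats(m);i=1+np.argmax(st[1:,4]);ys,xs=np.nonzero(l==i)
print("handle",st[i],ce[i]+[395,180])
vx,vy,x0,y0=cv2.fitLine(np.c_[xs,ys].astype(np.float32),cv2.DIST_L2,0,.01,.01).ravel();x0+=395;y0+=180
pr=(xs+395-x0)*vx+(ys+180-y0)*vy
a=onz(T,(x0+vx*pr.min(),y0+vy*pr.min()),36);b=onz(T,(x0+vx*pr.max(),y0+vy*pr.max()),36)
print("ends",a,b,np.linalg.norm(a-b))
print("ring",onz(T,t(707,375),30),"scene",onz(S,s(73,379),30))
print("handle ends eye",onz(T,t(710,412),36),onz(T,t(728,578),38), "scene far end",onz(S,s(43,219),38))
```

```text
{'FL': array([547.4, 197.7, 323. ]), 'FR': array([557.3, -92.8, 323. ]), 'BL': array([762.6, 206.4, 323. ]), 'BR': array([772.7, -86.4, 323. ])}
w 290.66508433312936 292.98440421591346 d 215.39596267179698 215.49319807948038
yaw 0.035002530978431465 0.03432351837270825 centre [660.   56.2 323. ]
FL [558.9 202.  323. ] (array([549.5, 203.3, 311.3]), [np.float64(3.236588085283096), np.float64(3.236588085283132)])
FR [568.2 -91.  323. ] (array([559.1, -91.6, 312. ]), [np.float64(1.980810273193845), np.float64(1.980810273193892)])
BR [785.1 -81.4 323. ] (array([777.5, -83.5, 311. ]), [np.float64(3.736743803579999), np.float64(3.736743803580018)])
BL [772.6 209.6 323. ] (array([766.6, 211.1, 312.9]), [np.float64(2.5176981199225863), np.float64(2.517698119922633)])
tip top [614.3  55.3 262. ] (array([617.7,  58.3, 253.9]), [np.float64(2.5973358724474607), np.float64(2.5973358724474642)])
plate L/R top front [643.1  76.5 287. ] [640.8  36.2 287. ]
handle [ 10   3  11  41 251] [409.2 203. ]
ends [ 538.9 -284.2   36. ] [ 405.7 -292.8   36. ] 133.42428744008367
ring [ 571.  -283.9   30. ] scene [ 571.1 -279.4   30. ]
handle ends eye [ 539.7 -284.1   36. ] [ 403.3 -293.3   38. ] scene far end [ 407.2 -289.2   38. ]
```

send_rows(
  deltas=[
    {"fingers":85,"delta_pos":[-24,33,0],"delta_rot":[0,0,0.075]},
    {"fingers":85,"delta_pos":[-24,33,0],"delta_rot":[0,0,0.075]},
    {"fingers":85,"delta_pos":[-24,33,0],"delta_rot":[0,0,0.075]},
    {"fingers":85,"delta_pos":[-24,33,0],"delta_rot":[0,0,0.075]},
    {"fingers":85,"delta_pos":[-24,33,0],"delta_rot":[0,0,0.075]},
  ],
)

```text
t: 0.57
tcp_pos: [292.8, 283.7, 241.8]
tool_rot: [0.929, 0.369, -0.0, 0.0]
wrist_force: [0.9, -0.1, 0.7]
width: 85.0
```

send_rows(
  deltas=[
    {"fingers":85,"delta_pos":[-2,40,0],"delta_rot":[0,0,0.1]},
    {"fingers":85,"delta_pos":[-2,40,0],"delta_rot":[0,0,0.1]},
    {"fingers":85,"delta_pos":[-2,40,0],"delta_rot":[0,0,0.1]},
    {"fingers":85,"delta_pos":[-2,40,0],"delta_rot":[0,0,0.1]},
    {"fingers":85,"delta_pos":[-2,40,0],"delta_rot":[0,0,0.1]},
  ],
)

```text
t: 0.98
tcp_pos: [389.8, 110.5, 242.1]
tool_rot: [0.992, 0.127, -0.0, -0.0]
wrist_force: [-0.1, -0.4, 0.6]
width: 85.0
```

send_rows(
  deltas=[
    {"fingers":85,"delta_pos":[-2,40,0],"delta_rot":[0,0,0.1]},
    {"fingers":85,"delta_pos":[-2,40,0],"delta_rot":[0,0,0.1]},
    {"fingers":85,"delta_pos":[-2,40,0],"delta_rot":[0,0,0.1]},
    {"fingers":85,"delta_pos":[-2,40,0],"delta_rot":[0,0,0.1]},
    {"fingers":85,"delta_pos":[-2,40,0],"delta_rot":[0,0,0.1]},
  ],
)

```text
t: 1.4
tcp_pos: [390.6, -87.8, 242.0]
tool_rot: [0.992, -0.123, -0.0, -0.0]
wrist_force: [0.9, 0.7, -0.4]
width: 85.1
```

send_rows(
  deltas=[
    {"fingers":85,"delta_pos":[14,38,0],"delta_rot":[0,0,0]},
    {"fingers":85,"delta_pos":[20,36,0],"delta_rot":[0,0,0]},
    {"fingers":85,"delta_pos":[28,30,0],"delta_rot":[0,0,0]},
    {"fingers":85,"delta_pos":[28,30,0],"delta_rot":[0,0,0]},
    {"fingers":85,"delta_pos":[28,30,0],"delta_rot":[0,0,0.12]},
  ],
)

```text
t: 1.82
tcp_pos: [466.8, -275.4, 242.0]
tool_rot: [0.984, -0.18, -0.0, -0.0]
wrist_force: [0.7, 0.6, 0.6]
width: 84.8
```

send_rows(
  deltas=[
    {"fingers":85,"delta_pos":[28,0,0],"delta_rot":[0,0,0.12]},
    {"fingers":85,"delta_pos":[0,0,10],"delta_rot":[0,0,0.12]},
    {"fingers":85,"delta_pos":[0,0,10],"delta_rot":[0,0,0.12]},
    {"fingers":85,"delta_pos":[0,0,10],"delta_rot":[0,0,0.12]},
    {"fingers":85,"delta_pos":[0,0,10],"delta_rot":[0,0,0.12]},
  ],
)

```text
t: 2.23
tcp_pos: [492.6, -283.2, 201.1]
tool_rot: [0.885, -0.465, -0.001, -0.0]
wrist_force: [-0.4, 0.1, -0.6]
width: 84.8
```

send_rows(
  deltas=[
    {"fingers":85,"delta_pos":[0,0,10],"delta_rot":[0,0,0.12]},
    {"fingers":85,"delta_pos":[0,0,10],"delta_rot":[0,0,0.12]},
    {"fingers":85,"delta_pos":[0,0,10],"delta_rot":[0,0,0.12]},
    {"fingers":85,"delta_pos":[0,0,10],"delta_rot":[0,0,0.12]},
    {"fingers":85,"delta_pos":[0,0,0],"delta_rot":[0,0,0.065]},
  ],
)

```text
t: 2.65
tcp_pos: [491.7, -282.5, 159.3]
tool_rot: [0.728, -0.686, -0.002, 0.0]
wrist_force: [0.4, 0.0, -0.5]
width: 85.4
```

Run:
```python
from h import *
np.set_printoptions(precision=3,suppress=True)
o=get_obs();print(o['q'],o['tcp_pos'],o['tool_rot'])
cv2.imwrite("pics/w1.png",snapshot("wrist")[:,:,::-1])
```

```text
[-0.587  0.213  1.39   0.     1.542  0.925] [ 491.723 -282.508  159.335] [ 0.728 -0.686 -0.002  0.   ]
```

View pics/w1.png

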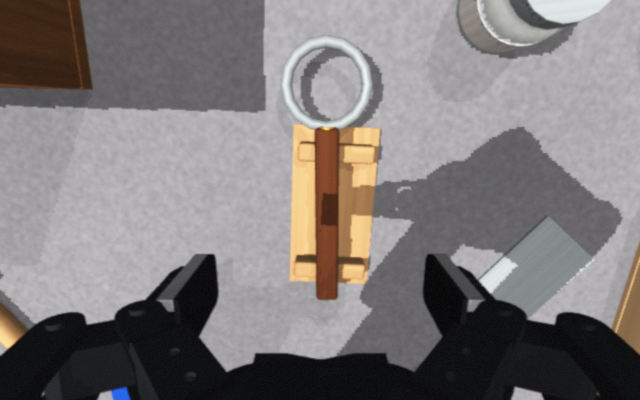

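Run:
```python
from h import *
np.set_printoptions(precision=2,suppress=True)
o=get_obs();C=cam("wrist",o)
r=onz(C,(328,83),30);a=onz(C,(327,128),38);b=onz(C,(327,299),38)
print(r,a,b,np.linalg.norm(a-b)); d=r-b;print("yaw",np.arctan2(d[1],d[0]))
u=(r-b)/np.linalg.norm(r-b);g=r-99*np.array([np.cos(.05),np.sin(.05),0]);print(g)
M=R.from_quat(o['tool_rot']).as_matrix();print(M)
print("target20 in tool", M.T@(g+20*np.array([1,.05,0])-[0,0,8]-o['tcp_pos']))
```

```text
[ 574.42 -284.99   30.  ] [ 543.34 -286.11   38.  ] [ 405.73 -294.85   38.  ] 137.89050437481706
yaw 0.05835425666856478
[ 475.54 -289.94   30.  ]
[[ 0.06 -1.   -0.  ]
 [-1.   -0.06  0.  ]
 [-0.    0.   -1.  ]]
target20 in tool [  6.72  -3.55 138.38]
```

send_rows(
  deltas=[
    {"fingers":85,"delta_pos":[6,-3,30],"delta_rot":[0,0,0]},
    {"fingers":85,"delta_pos":[0,0,30],"delta_rot":[0,0,0]},
    {"fingers":60,"delta_pos":[0,0,30],"delta_rot":[0,0,0]},
    {"fingers":50,"delta_pos":[0,0,25],"delta_rot":[0,0,0]},
    {"fingers":40,"delta_pos":[0,0,14],"delta_rot":[0,0,0]},
  ],
)

```text
t: 3.12
tcp_pos: [494.6, -288.0, 29.6]
tool_rot: [0.73, -0.683, -0.002, 0.0]
wrist_force: [-0.3, 0.3, -0.7]
width: 51.2
```

send_rows(
  deltas=[
    {"fingers":40,"delta_pos":[0,0,8],"delta_rot":[0,0,0]},
    {"fingers":40,"delta_pos":[0,0,0],"delta_rot":[0,0,0]},
    {"fingers":40,"delta_pos":[0,0,0],"delta_rot":[0,0,0]},
  ],
)

```text
t: 3.37
tcp_pos: [496.4, -289.1, 26.0]
tool_rot: [0.73, -0.684, 0.0, -0.0]
wrist_force: [0.6, -0.4, 0.5]
width: 39.7
```

send_rows(
  deltas=[
    {"fingers":0,"delta_pos":[0,0,0],"delta_rot":[0,0,0]},
    {"fingers":0,"delta_pos":[0,0,0],"delta_rot":[0,0,0]},
    {"fingers":0,"delta_pos":[0,0,0],"delta_rot":[0,0,0]},
    {"fingers":0,"delta_pos":[0,0,0],"delta_rot":[0,0,0]},
    {"fingers":0,"delta_pos":[0,0,0],"delta_rot":[0,0,0]},
  ],
  newtons=60,
)

```text
t: 3.78
tcp_pos: [497.1, -289.6, 27.2]
tool_rot: [0.73, -0.684, 0.002, -0.0]
wrist_force: [0.0, 1.0, 6.6]
width: 16.7
```

Run:
```python
from h import *
np.set_printoptions(precision=4,suppress=True)
o=get_obs();print(o)
```

```text
{'t': 3.7833, 'q': array([-0.5917,  0.3647,  1.4867,  0.0001,  1.2867,  0.9141]), 'joint_velocities': array([-0.0004, -0.0002,  0.0008,  0.0014, -0.0001,  0.    ]), 'tau': array([ -0.0901, -42.7715, -29.2803,  -0.0264,  -0.1708,   0.0131]), 'tcp_pos': array([ 497.092 , -289.5613,   27.2302]), 'tool_rot': array([ 0.7297, -0.6838,  0.0017, -0.0003]), 'wrist_force': array([0.0138, 1.0389, 6.6009]), 'wrist_torque': array([0.0763, 0.11  , 0.0022]), 'width': 16.658207511851693}
```

send_rows(
  deltas=[
    {"fingers":0,"delta_pos":[0,0,-5],"delta_rot":[0,0,0]},
    {"fingers":0,"delta_pos":[0,0,-10],"delta_rot":[0,0,0]},
    {"fingers":0,"delta_pos":[0,0,-15],"delta_rot":[0,0,0]},
    {"fingers":0,"delta_pos":[0,0,-25],"delta_rot":[0,0,0]},
    {"fingers":0,"delta_pos":[0,0,-30],"delta_rot":[0,0,0]},
  ],
  newtons=100,
)

```text
t: 4.2
tcp_pos: [494.9, -288.2, 109.8]
tool_rot: [0.73, -0.684, -0.002, 0.0]
wrist_force: [0.3, -0.6, -1.5]
width: 16.0
```

send_rows(
  deltas=[
    {"fingers":0,"delta_pos":[0,0,-35],"delta_rot":[0,0,0]},
    {"fingers":0,"delta_pos":[0,0,-35],"delta_rot":[0,0,0]},
    {"fingers":0,"delta_pos":[0,0,-35],"delta_rot":[0,0,0]},
    {"fingers":0,"delta_pos":[0,0,-35],"delta_rot":[0,0,0]},
    {"fingers":0,"delta_pos":[0,0,-25],"delta_rot":[0,0,0]},
  ],
)

```text
t: 4.62
tcp_pos: [496.0, -288.9, 279.7]
tool_rot: [0.73, -0.684, 0.002, -0.0]
wrist_force: [-0.3, -0.5, -1.2]
width: 16.0
```

Run:
```python
from h import *
np.set_printoptions(precision=4,suppress=True)
o=get_obs();print(o['q'],o['tcp_pos'],o['tool_rot'],o['width'],o['wrist_force'])
q=o['q'];M=R.from_quat(o['tool_rot']).as_matrix()
for s in(1,-1):
    E=R.from_euler('ZYZYZ',[q[0],q[1]+q[2],s*q[3],q[4],q[5]+np.pi]).as_matrix() if 0 else (R.from_euler('z',q[0])*R.from_euler('y',q[1]+q[2])*R.from_euler('z',s*q[3])*R.from_euler('y',q[4])*R.from_euler('z',q[5]+np.pi)).as_matrix()
    print(np.abs(E-M).max())
D=np.array([[.0528,1.4017,524.7,241.5],[.213,1.390,567.1,159.3],[.3647,1.4867,575.3,27.2],[q[1],q[2],np.hypot(*o['tcp_pos'][:2]),o['tcp_pos'][2]]])
# r=L1 s2+L2 s23 + e c23 + c ; z=L1 c2+L2 c23 - e s23 + h
A=[];b=[]
for q2,q3,r,z in D:
    a=q2+q3
    A+=[[np.sin(q2),np.sin(a),np.cos(a),0],[np.cos(q2),np.cos(a),-np.sin(a),1]];b+=[r,z]
A=np.array(A);b=np.array(b)
print(np.linalg.lstsq(A[:,[0,1,3]],b,rcond=None)[:2],np.linalg.lstsq(A,b,rcond=None)[:3])
for A_ in (A[:,[0,1,3]],A):
    x=np.linalg.lstsq(A_,b,rcond=None)[0];print(A_@x-b)
```

```text
[-0.5918  0.1833  1.1851  0.0001  1.7693  0.9142] [ 496.0207 -288.9261  279.7363] [ 0.7297 -0.6838  0.0019 -0.0003] 16.021711906384997 [-0.273  -0.465  -1.1724]
2.7972416050126014e-16
0.00010114187200914015
(array([216.8908, 524.9108, -35.2269]), array([573.9145])) (array([362.3715, 495.5772, 110.8795, -67.748 ]), array([2.3697]), np.int32(4))
[  8.1116   0.7693   3.3878   0.5612   6.4389  -5.1674 -20.3187   3.8369]
[-0.4802 -0.008   1.253   0.3557 -0.5654 -0.1952 -0.2482 -0.1524]
```

send_rows(
  deltas=[
    {"fingers":0,"delta_pos":[0,0,-30],"delta_rot":[0.1,0,0]},
    {"fingers":0,"delta_pos":[0,0,-30],"delta_rot":[0.1,0,0]},
    {"fingers":0,"delta_pos":[0,0,-30],"delta_rot":[0.1,0,0]},
    {"fingers":0,"delta_pos":[0,0,0],"delta_rot":[0.1,0,0]},
    {"fingers":0,"delta_pos":[0,0,0],"delta_rot":[0,0,0]},
  ],
)

```text
t: 5.03
tcp_pos: [485.4, -289.8, 366.7]
tool_rot: [0.714, -0.67, 0.139, -0.146]
wrist_force: [-0.7, -0.4, -3.0]
width: 16.3
```

```bash
cat >> h.py <<'E'
def Rq(q): return (R.from_euler('z',q[0])*R.from_euler('y',q[1]+q[2])*R.from_euler('z',q[3])*R.from_euler('y',q[4])*R.from_euler('z',q[5]+np.pi)).as_matrix()
def A_(q):
    z1=R.from_euler('z',q[0]).as_matrix();B=z1@R.from_euler('y',q[1]).as_matrix();F=z1@R.from_euler('y',q[1]+q[2]).as_matrix()
    # params L1, L2, e, h, L3
    return np.c_[B[:,2],F[:,2],F[:,0],[0,0,1],Rq(q)[:,2]]
E
python3 - <<'E'
from h import *
np.set_printoptions(precision=4,suppress=True)
o=get_obs();print(list(o['q']),o['tcp_pos'],o['tool_rot'])
print(np.abs(Rq(o['q'])-R.from_quat(o['tool_rot']).as_matrix()).max())
D=[([1.06369923,.0528310399,1.40171630,0,1.68855243,-.07],[221.94791333,475.48159069,241.4796432]),
([-0.5917,0.3647,1.4867,0.0001,1.2867,0.9141],[497.092,-289.5613,27.2302]),
([-0.5918,0.1833,1.1851,0.0001,1.7693,0.9142],[496.0207,-288.9261,279.7363]),([-0.587,.213,1.39,0,1.542,.925],[491.723,-282.508,159.335]),
(o['q'],o['tcp_pos'])]
A=np.vstack([A_(q) for q,p in D]);b=np.concatenate([p for q,p in D])
x,res,rk,sv=np.linalg.lstsq(A,b,rcond=None);print(x,A@x-b)
A2=np.c_[A,np.concatenate([[np.cos(q[0]),np.sin(q[0]),0] for q,p in D])]
x,*_=np.linalg.lstsq(A2,b,rcond=None);print(x,A2@x-b)
E
```

```text
[np.float64(-0.7391368304170816), np.float64(-0.07038236890497632), np.float64(1.3200393285344014), np.float64(0.2858345878323602), np.float64(1.5991411713804886), np.float64(0.8190353794231539)] [ 485.357  -289.7773  366.7202] [ 0.7142 -0.6704  0.1387 -0.1459]
2.7755575615628914e-16
[411.9941 481.6596 112.3078 247.1902 362.6893] [ 27.0135 -27.3495  -1.2425 -15.7333 -33.8797   0.8664 -22.1796 -29.5308
  -3.3339 -22.4241 -29.6787   0.0934  -0.0021 -14.312    3.6166]
[413.8386 483.8496 113.5845 246.6049 362.8053  -2.6025] [ 26.9252 -27.5085  -1.1159 -15.8937 -33.7719   0.0551 -22.0666 -29.6068
  -3.032  -22.4784 -29.6427  -0.1516  -0.142  -14.1402   4.2445]
```

Run:
```python
from h import *
np.set_printoptions(precision=3,suppress=True)
o=get_obs()
D=[([1.06369923,.0528310399,1.40171630,0,1.68855243,-.07],[221.94791333,475.48159069,241.4796432]),
([-0.5917,0.3647,1.4867,0.0001,1.2867,0.9141],[497.092,-289.5613,27.2302]),
([-0.5918,0.1833,1.1851,0.0001,1.7693,0.9142],[496.0207,-288.9261,279.7363]),([-0.587,.213,1.39,0,1.542,.925],[491.723,-282.508,159.335]),
(o['q'],o['tcp_pos'])]
b=np.concatenate([p for q,p in D])
def ex(q):
    z1=R.from_euler('z',q[0]);F=z1*R.from_euler('y',q[1]+q[2]);W=F*R.from_euler('z',q[3]);G=W*R.from_euler('y',q[4])
    return dict(c=z1.as_matrix()[:,0],ys=z1.as_matrix()[:,1],yw=W.as_matrix()[:,1],xw=W.as_matrix()[:,0],xg=G.as_matrix()[:,0])
for keys in (['ys'],['yw'],['ys','yw'],['ys','c'],['yw','c'],['ys','xw'],['ys','xg'],['yw','xw'],['yw','xg']):
    A=np.vstack([np.c_[A_(q),np.array([ex(q)[k] for k in keys]).T] for q,p in D])
    x,*_=np.linalg.lstsq(A,b,rcond=None);print(keys,x,np.abs(A@x-b).max())
```

```text
['ys'] [352.677 496.175 106.572 206.751 269.251  36.947] 0.38095515866197616
['yw'] [352.587 495.95  108.452 210.961 273.55   36.539] 7.988935423480086
['ys', 'yw'] [352.665 496.174 106.595 206.796 269.287  36.496   0.453] 0.3556369110454227
['ys', 'c'] [352.887 496.421 106.716 206.686 269.266  36.946  -0.293] 0.3533239415147875
['yw', 'c'] [343.127 485.295 102.157 213.588 272.373  36.787  12.778] 4.93584824358544
['ys', 'xw'] [352.783 496.149 106.825 206.819 269.414  36.952  -0.244] 0.3824086166184486
['ys', 'xg'] [352.844 496.365 106.672 206.718 269.284  36.946   0.227] 0.3735321415178703
['yw', 'xw'] [355.449 495.256 115.303 212.816 277.958  36.67   -6.617] 7.986334577333537
['yw', 'xg'] [351.536 494.751 107.826 211.166 273.34   36.55   -1.426] 7.969058798381923
```

```bash
cat >> h.py <<'E'
from scipy.optimize import least_squares
PX=np.array([352.677,496.175,106.572,206.751,269.251])
LO=np.array([-2.9,-.91,.12,-1.06,.26,-2.93]);HI=np.array([2.9,2.17,2.37,4.2,2.73,2.93])
def fk(q):
    p=A_(q)@PX+36.947*np.array([-np.sin(q[0]),np.cos(q[0]),0]);return p,Rq(q)
F0=np.array([553.3,55.8,0]);YAW=.036
CB=R.from_euler('z',YAW).as_matrix()
RT=np.array([0,-101,-2.8]) # ring_top in tool
def goal(d,y,z,th):
    gx=np.array([np.cos(th),0,np.sin(th)]);tz=np.array([np.sin(th),0,-np.cos(th)]);M=np.c_[[0,-1,0],-gx,tz];M=CB@M
    return F0+CB@np.array([d,y,z])-M@RT,M
def ik(p,M,g):
    def f(q):
        a,B=fk(q);return np.r_[(a-p)/100,R.from_matrix(M.T@B).as_rotvec()]
    s=least_squares(f,np.clip(g,LO+1e-3,HI-1e-3),bounds=(LO,HI));return s.x,np.abs(s.fun).max()
def cup(p): return CB.T@(p-F0)
def rows(poses,start):
    """cumulative rounded tool-frame deltas"""
    p,M=start;out=[]
    for P,N in poses:
        dp=np.round(M.T@(P-p),0);dr=np.round(R.from_matrix(M.T@N).as_rotvec(),2)
        out.append((dp.astype(int).tolist(),dr.tolist()));p=p+M@dp;M=M@R.from_rotvec(dr).as_matrix()
    return out
E
python3 - <<'E'
from h import *
np.set_printoptions(precision=3,suppress=True)
for q4 in(3.1,):
  g=np.array([-.1,.3,1.9,q4,.6,-1.57])
  for d,z,th in [(105,246,90),(100,246,80),(81,246,60),(81,272,60),(45,272,60),(-40,225,60),(-60,225,50),(-40,225,70),(-40,225,80),(-40,270,80)]:
    best=min((ik(*goal(d,0,z,np.radians(th)),g+np.array([0,a,b,0,c,0])) for a in(-.5,0,.6) for b in(-.8,0,.3) for c in(0,.6)),key=lambda t:t[1])
    q,e=best;M=fk(q);w=M[0]-269*M[1][:,2];print(d,z,th,q,'%.4f'%e,'wrist',cup(w))
E
```

```text
105 246 90 [ 0.033  0.246  2.033  3.137  0.709 -1.568] 0.0000 wrist [-161.2   -0.   145. ]
100 246 80 [ 0.033  0.066  2.099  3.135  0.419 -1.565] 0.0000 wrist [-179.694   -0.     192.76 ]
81 246 60 [ 0.032 -0.237  2.109  0.018  0.26   1.551] 0.0368 wrist [-195.079   -0.345  300.76 ]
81 272 60 [ 0.033 -0.285  2.109  0.01   0.27   1.56 ] 0.0000 wrist [-200.036    0.     317.631]
45 272 60 [ 0.033 -0.417  2.206  0.01   0.305  1.56 ] 0.0000 wrist [-236.036   -0.     317.631]
-40 225 60 [ 0.391 -0.133  2.37   4.2    0.803 -2.45 ] 0.3490 wrist [-307.456   95.25   165.874]
-60 225 50 [ 0.51  -0.009  2.37   4.2    1.105 -2.388] 0.6431 wrist [-331.135  120.352  131.968]
-40 225 70 [ 0.343 -0.173  2.37   4.2    0.688 -2.456] 0.2882 wrist [-300.096   83.625  176.849]
-40 225 80 [ 0.3   -0.186  2.37   4.137  0.618 -2.399] 0.2507 wrist [-294.831   72.664  180.512]
-40 270 80 [ 0.293 -0.301  2.37   4.2    0.579 -2.502] 0.2438 wrist [-292.941   71.104  212.894]
```

Run:
```python
from h import *
np.set_printoptions(precision=3,suppress=True)
g=np.array([0,-.3,2.1,0,.5,1.56])
for d,z,th in [(-60,215,35),(-60,215,45),(-40,225,45),(-15,232,45),(-15,232,55),(7,238,55),(7,238,50),(45,272,50),(45,272,55),(84,272,55),(84,254,55),(84,254,50)]:
    q,e=ik(*goal(d,0,z,np.radians(th)),g);M=fk(q);w=M[0]-269*M[1][:,2];print(d,z,th,q,'%.4f'%e,'wrist',cup(w))
# flip at fixed ring_top
RTg=F0+CB@np.array([84,0,254])
print("flip")
q=ik(*goal(84,0,254,np.radians(55)),g)[0]
for q4 in np.linspace(0,np.pi,9):
    def f(v):
        qq=np.array([v[0],v[1],v[2],q4,.31,v[3]]);p,M=fk(qq);return np.r_[(p+M@RT-RTg)/100,(CB.T@M)[2,0]]
    s=least_squares(f,[q[0],q[1],q[2],q[5]],bounds=(LO[[0,1,2,5]],HI[[0,1,2,5]]));q=np.array([*s.x[:3],q4,.31,s.x[3]])
    p,M=fk(q);N=CB.T@M;print(q,'%.3f'%np.abs(s.fun).max(),'th %.1f yaw %.1f'%(np.degrees(np.arcsin(-N[2,1])),np.degrees(np.arctan2(N[1,2],N[0,2]))),cup(p))
```

```text
-60 215 35 [ 0.032 -0.75   2.286  0.003  0.994  1.566] 0.0000 wrist [-295.42     0.     375.127]
-60 215 45 [ 0.04  -0.781  2.37  -0.012  0.814  1.582] 0.0467 wrist [-308.988    2.009  341.345]
-40 225 45 [ 0.032 -0.735  2.346  0.004  0.745  1.564] 0.0000 wrist [-299.65     0.     341.814]
-15 232 45 [ 0.032 -0.627  2.272  0.004  0.71   1.565] 0.0000 wrist [-274.65     0.     348.814]
-15 232 55 [ 0.032 -0.627  2.37   0.008  0.439  1.561] 0.0005 wrist [-290.898    0.022  302.061]
7 238 55 [ 0.032 -0.535  2.304  0.008  0.413  1.561] 0.0000 wrist [-268.989    0.     307.952]
7 238 50 [ 0.032 -0.546  2.26   0.005  0.555  1.564] 0.0000 wrist [-261.843    0.     331.74 ]
45 272 50 [ 0.033 -0.442  2.121  0.005  0.59   1.565] 0.0000 wrist [-223.843    0.     365.74 ]
45 272 55 [ 0.033 -0.437  2.168  0.006  0.451  1.563] 0.0000 wrist [-230.989    0.     341.952]
84 272 55 [ 0.033 -0.296  2.065  0.006  0.413  1.563] 0.0000 wrist [-191.989   -0.     341.952]
84 254 55 [ 0.033 -0.268  2.082  0.007  0.368  1.563] 0.0000 wrist [-191.989   -0.     323.952]
84 254 50 [ 0.033 -0.28   2.04   0.005  0
[... 191 characters left out ...]
.121] 0.000 th 57.9 yaw 4.4 [ 32.882  -3.898 166.933]
[-0.076 -0.236  2.114  0.785  0.31   0.684] 0.000 th 60.4 yaw 8.0 [ 36.996  -6.58  164.803]
[-0.106 -0.201  2.126  1.178  0.31   0.266] 0.000 th 63.9 yaw 10.1 [ 42.776  -7.377 162.049]
[-0.114 -0.16   2.137  1.571  0.31  -0.131] 0.000 th 67.9 yaw 10.6 [ 49.16   -6.551 159.385]
[-0.099 -0.119  2.147  1.963  0.31  -0.508] 0.000 th 71.6 yaw 9.5 [ 55.177  -4.846 157.281]
[-0.066 -0.083  2.153  2.356  0.31  -0.871] 0.000 th 74.6 yaw 7.1 [ 60.047  -2.989 155.887]
[-0.019 -0.058  2.154  2.749  0.31  -1.223] 0.000 th 76.5 yaw 3.7 [ 63.2    -1.362 155.135]
[ 0.034 -0.046  2.151  3.142  0.31  -1.571] 0.000 th 77.2 yaw -0.1 [ 64.284   0.034 154.903]
```

Run:
```python
from h import *
np.set_printoptions(precision=1,suppress=True)
o=get_obs();C=cam("wrist",o);q0=o['q']
cv2.imwrite("pics/w2.png",snapshot("wrist")[:,:,::-1])
T=lambda v:o['tcp_pos']+R.from_quat(o['tool_rot']).as_matrix()@np.array(v)
for n,v in dict(ringc=(0,-76,-2.8),rt=(0,-101,-2.8),out=(0,-109,-2.8),L=(-25,-76,-2.8),Rr=(25,-76,-2.8)).items(): print(n,proj(C,T(v)))
g=np.array([0,-.7,2.3,0,.8,1.56])
q1,e=ik(*goal(-40,0,222,np.radians(45)),g);print(e,q1)
qm=q0+.5*(q1-q0);N=22
ps=[fk(q0+(q1-q0)*s) for s in (1-np.cos(np.linspace(0,np.pi,N+1)[1:]))/2]
for r,(p,M) in zip(rows(ps,(o['tcp_pos'],R.from_quat(o['tool_rot']).as_matrix())),ps): print(r,cup(p),cup(p+M@[0,-109,-2.8]))
```

```text
ringc [315.5  77.1]
rt [315.3  -2.6]
out [315.2 -30.1]
L [244.3  77.1]
Rr [386.8  77.2]
2.95772919752231e-13 [ 0.  -0.7  2.4  0.   0.7  1.6]
([-2, 0, 1], [0.0, 0.0, 0.0]) [ -79.6 -341.   365.7] [  19.3 -338.3  411.3]
([-5, -1, 4], [0.0, 0.0, 0.0]) [ -77.7 -335.4  362.9] [  21.2 -333.   408.8]
([-10, -1, 5], [0.01, 0.01, 0.01]) [ -74.7 -326.2  358.3] [  24.  -324.2  404.7]
([-12, -1, 8], [0.01, 0.01, 0.0]) [ -70.9 -313.6  351.8] [  27.4 -312.   398.9]
([-16, -1, 9], [0.01, 0.01, 0.01]) [ -66.9 -297.8  343.6] [  31.  -296.7  391.7]
([-19, 1, 10], [0.01, 0.01, 0.0]) [ -63.  -279.2  333.7] [  34.2 -278.6  383. ]
([-21, 2, 11], [0.01, 0.01, 0.01]) [ -59.7 -258.1  322.3] [  36.7 -258.1  373.1]
([-24, 3, 11], [0.02, 0.01, 0.0]) [ -57.4 -235.2  309.4] [  38.  -235.5  362.1]
([-25, 6, 12], [0.02, 0.01, 0.01]) [ -56.4 -210.9  295.4] [  37.8 -211.6  350.2]
([-25, 8, 11], [0.03, 0.01, -0.0]) [ -56.9 -186.   280.5] [  35.9 -186.8  337.7]
([-26, 9, 11], [0.03, -0.0, 0.0]) [ -58.9 -160.9  265. ] [  32.3 -161.8  324.7]
([-25, 12, 10], [0.03, 0.0, 0.0]) [ -62.4 -136.3  249.1] [  27.  -137.2  311.5]
([-25, 13, 9], [0.03, -0.0, 0.01]) [ -67.1 -112.7  233.4] [  20.4 -113.5  298.4]
([-22, 13, 7], [0.03, -0.01, -0.0]) [-72.8 -90.6 218. ] [ 12.7 -91.2 285.7]
([-21, 15, 7], [0.03, -0.01, -0.0]) [-79.1 -70.3 203.4] [  4.4 -70.7 273.6]
([-18, 13, 5], [0.02, -0.01, -0.0]) [-85.6 -52.2 190. ] [ -4.1 -52.5 262.4]
([-16, 13, 5], [0.03, -0.01, -0.01]) [-91.9 -36.6 178. ] [-12.2 -36.7 252.4]
([-13, 11, 3], [0.02, -0.01, 0.0]) [-97.7 -23.6 167.8] [-19.6 -23.6 243.9]
([-10, 9, 3], [0.02, -0.01, 0.0]) [-102.6  -13.3  159.6] [-25.8 -13.3 236.9]
([-8, 7, 1], [0.01, -0.01, 0.0]) [-106.3   -5.9  153.5] [-30.4  -5.9 231.8]
([-4, 4, 1], [0.01, -0.0, 0.0]) [-108.6   -1.5  149.8] [-33.4  -1.5 228.7]
([-2, 2, 0], [-0.0, -0.0, 0.0]) [-109.4    0.   148.6] [-34.3   0.  227.7]
```

View pics/w2.png

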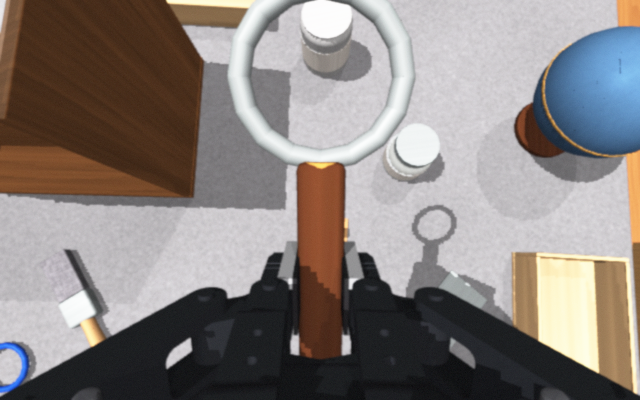

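```bash
sed -i 's/^RT=.*/RT=np.array([1.5,-102,-5])/' h.py
python3 - <<'E'
from h import *
from scipy.spatial.transform import Slerp
np.set_printoptions(precision=2,suppress=True)
o=get_obs();q=o['q'];p0=o['tcp_pos'];M0=R.from_quat(o['tool_rot']).as_matrix()
p1=p0+CB@np.array([-60,0,0]);p2,M2=goal(-40,0,222,np.radians(45))
S=Slerp([0,1],R.from_matrix([M0,M2]))
ps=[(p0+(p1-p0)*s,M0) for s in(.33,.67,1)]+[(p1+(p2-p1)*s,S(s).as_matrix()) for s in np.linspace(0,1,13)[1:]]
for r,(p,M) in zip(rows(ps,(p0,M0)),ps):
    q,e=ik(p,M,q);print(r,cup(p+M@[0,-109,-3]),q,'%.3f'%e)
E
```

```text
([-1, 18, -8], [0.0, 0.0, 0.0]) [  -0.78 -340.11  410.05] [-0.77 -0.11  1.36  0.29  1.61  0.79] 0.000
([0, 19, -8], [0.0, 0.0, 0.0]) [ -21.18 -340.11  410.05] [-0.8  -0.15  1.4   0.3   1.63  0.77] 0.000
([-1, 18, -7], [0.0, 0.0, 0.0]) [ -40.98 -340.11  410.05] [-0.83 -0.19  1.43  0.31  1.64  0.74] 0.000
([-28, 4, 18], [0.03, 0.0, 0.0]) [ -39.84 -311.66  395.01] [-0.8  -0.27  1.54  0.32  1.58  0.76] 0.000
([-29, 5, 18], [0.03, 0.0, 0.0]) [ -38.81 -283.2   379.91] [-0.76 -0.34  1.64  0.33  1.51  0.79] 0.000
([-28, 5, 18], [0.04, 0.0, 0.01]) [ -37.87 -254.75  364.77] [-0.71 -0.41  1.73  0.34  1.45  0.82] 0.000
([-29, 6, 17], [0.03, 0.0, -0.0]) [ -37.03 -226.29  349.56] [-0.66 -0.47  1.82  0.34  1.39  0.86] 0.000
([-29, 6, 18], [0.03, 0.01, -0.0]) [ -36.29 -197.83  334.3 ] [-0.6  -0.54  1.91  0.34  1.32  0.91] 0.000
([-28, 7, 17], [0.03, -0.0, 0.0]) [ -35.65 -169.36  318.97] [-0.54 -0.59  1.99  0.33  1.25  0.96] 0.000
([-29, 8, 16], [0.04, -0.0, 0.0]) [ -35.09 -140.89  303.58] [-0.46 -0.65  2.07  0.31  1.17  1.02] 0.000
([-29, 8, 17], [0.03, -0.0, 0.0]) [ -34.63 -112.42  288.12] [-0.38 -0.69  2.14  0.28  1.1   1.1 ] 0.000
([-29, 9, 16], [0.03, 0.0, 0.01]) [-34.26 -83.95 272.59] [-0.28 -0.73  2.21  0.24  1.01  1.18] 0.000
([-28, 9, 16], [0.03, 0.0, -0.0]) [-33.97 -55.47 256.98] [-0.18 -0.75  2.27  0.18  0.92  1.29] 0.000
([-29, 10, 15], [0.03, 0.0, 0.0]) [-33.76 -26.99 241.3 ] [-0.07 -0.75  2.31  0.1   0.83  1.42] 0.000
([-28, 11, 16], [0.04, 0.0, 0.0]) [-33.64   1.5  225.54] [ 0.04 -0.72  2.35 -0.    0.73  1.57] 0.000
```

send_rows(
  deltas=[
    {"fingers":0,"delta_pos":[-1,18,-8],"delta_rot":[0,0,0]},
    {"fingers":0,"delta_pos":[0,19,-8],"delta_rot":[0,0,0]},
    {"fingers":0,"delta_pos":[-1,18,-7],"delta_rot":[0,0,0]},
    {"fingers":0,"delta_pos":[-28,4,18],"delta_rot":[0.03,0,0]},
    {"fingers":0,"delta_pos":[-29,5,18],"delta_rot":[0.03,0,0]},
  ],
)

```text
t: 5.5
tcp_pos: [429.7, -234.4, 327.0]
tool_rot: [0.71, -0.667, 0.155, -0.166]
wrist_force: [0.6, -0.2, -1.6]
width: 15.7
```

send_rows(
  deltas=[
    {"fingers":0,"delta_pos":[-28,5,18],"delta_rot":[0.04,0,0.01]},
    {"fingers":0,"delta_pos":[-29,6,17],"delta_rot":[0.03,0,0]},
    {"fingers":0,"delta_pos":[-29,6,18],"delta_rot":[0.03,0.01,0]},
    {"fingers":0,"delta_pos":[-28,7,17],"delta_rot":[0.03,0,0]},
    {"fingers":0,"delta_pos":[-29,8,16],"delta_rot":[0.04,0,0]},
  ],
)

```text
t: 5.92
tcp_pos: [437.5, -88.8, 235.4]
tool_rot: [0.69, -0.655, 0.213, -0.223]
wrist_force: [1.4, 0.3, -1.0]
width: 15.8
```

send_rows(
  deltas=[
    {"fingers":0,"delta_pos":[-29,8,17],"delta_rot":[0.03,0,0]},
    {"fingers":0,"delta_pos":[-29,9,16],"delta_rot":[0.03,0,0.01]},
    {"fingers":0,"delta_pos":[-28,9,16],"delta_rot":[0.03,0,0]},
    {"fingers":0,"delta_pos":[-29,10,15],"delta_rot":[0.03,0,0]},
    {"fingers":0,"delta_pos":[-28,11,16],"delta_rot":[0.04,0,0]},
  ],
)

```text
t: 6.33
tcp_pos: [445.5, 55.1, 144.7]
tool_rot: [0.667, -0.638, 0.265, -0.279]
wrist_force: [-0.2, -1.6, -1.6]
width: 16.0
```

send_rows(
  deltas=[
    {"fingers":0,"delta_pos":[0,0,0],"delta_rot":[0,0,0]},
    {"fingers":0,"delta_pos":[0,0,0],"delta_rot":[0,0,0]},
  ],
)

```text
t: 6.5
tcp_pos: [444.5, 55.5, 142.7]
tool_rot: [0.669, -0.638, 0.263, -0.277]
wrist_force: [0.2, -0.6, -0.3]
width: 16.1
```

```bash
cat >> h.py <<'E'
def st():
    o=get_obs();p=o['tcp_pos'];M=R.from_quat(o['tool_rot']).as_matrix();N=CB.T@M
    print("t %.2f"%o['t'],"rt(cup)",cup(p+M@RT).round(1),"th %.1f yaw %.1f roll %.3f"%(np.degrees(np.arctan2(-N[2,1],np.hypot(N[0,1],N[1,1]))),np.degrees(np.arctan2(N[1,2],N[0,2])),N[2,0]),"q",o['q'].round(3),"F",(CB.T@o['wrist_force']).round(1),"w %.1f"%o['width']);return o,p,M
E
python3 - <<'E'
from h import *
o,p,M=st()
cv2.imwrite("pics/w3.png",snapshot("wrist")[:,:,::-1])
C=cam("wrist",o)
for n,v in dict(tip=(64-2,0,262),root=(96,0,245),pl_L=(96,20,287),pl_R=(96,-20,287),linL=(0,138,255),linR=(0,-138,255)).items(): print(n,proj(C,F0+CB@np.array(v,float)).round(0))
E
```

```text
t 6.50 rt(cup) [-39.9   2.9 218.2] th 44.9 yaw 0.8 roll -0.001 q [ 0.036 -0.717  2.354  0.016  0.722  1.55 ] F [ 0.2 -0.6 -0.3] w 16.1
tip [ 332. -292.]
root [ 331. -240.]
pl_L [ 276. -433.]
pl_R [ 391. -433.]
linL [-139. -216.]
linR [ 812. -214.]
```

View pics/w3.png

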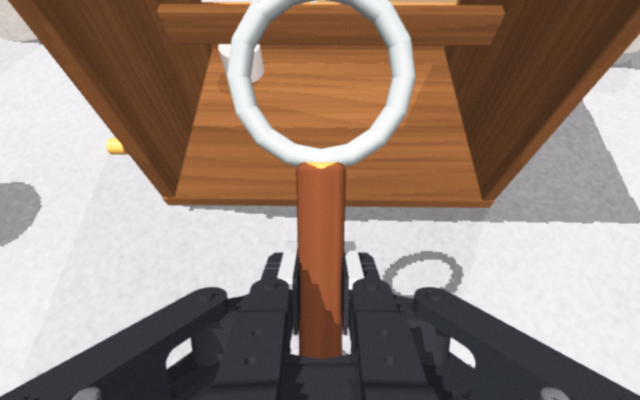

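Run:
```python
from h import *
np.set_printoptions(precision=1,suppress=True)
o,p,M=st();C=cam("wrist",o)
for v in [(0,150,0),(0,-150,0),(0,138,12),(0,-138,12),(108,138,120),(108,-138,120),(108,138,90),(108,-138,90)]: print(v,proj(C,F0+CB@np.array(v,float)))
a=onz(C,(167,205),0);b=onz(C,(492,207),0);print(a,b,cup(a),cup(b),np.linalg.norm(a-b))
for px in((160,5),(502,8)): print(px,cup(onz(C,px,120)))
for px in((163,40),(500,45)): print(px,cup(onz(C,px,90)))
```

```text
t 6.55 rt(cup) [-39.2   1.3 220.4] th 45.0 yaw 0.6 roll -0.001 q [ 0.  -0.7  2.4  0.   0.7  1.5] F [-0.5 -0.8  0.1] w 16.0
(0, 150, 0) [161.9 207.9]
(0, -150, 0) [483.4 210.9]
(0, 138, 12) [169.9 201.7]
(0, -138, 12) [475.4 204.5]
(108, 138, 120) [149.3  15.3]
(108, -138, 120) [499.6  17.2]
(108, 138, 90) [164.2  48.6]
(108, -138, 90) [484.   50.6]
[551.2 201.8   0. ] [ 563.3 -102.9    0. ] [  3.2 146.    0. ] [   4.2 -159.     0. ] 304.986093847035
(160, 5) [121.9 132.9 120. ]
(502, 8) [ 120.3 -143.   120. ]
(163, 40) [119.7 141.8  90. ]
(500, 45) [ 115.7 -153.6   90. ]
```

Run:
```python
from h import *
np.set_printoptions(precision=4,suppress=True)
H=np.array(calibration("wrist")["hand_eye"]);print(H)
print(np.linalg.inv(H)@[0,-76,-2.8,1])
for i in range(3):
    o,p,M=st();C=cam("wrist",o);print(proj(C,p+M@[0,-76,-2.8]),p,np.abs(p-fk(o['q'])[0]).max())
    snapshot("wrist")
```

```text
[[   1.        0.0008   -0.0005    1.7   ]
 [  -0.0007    0.9649    0.2626  -65.9461]
 [   0.0007   -0.2626    0.9649 -131.7402]
 [   0.        0.        0.        1.    ]]
[ -1.6088 -43.5614 121.7759   1.    ]
t 6.55 rt(cup) [-39.2   1.3 220.4] th 45.0 yaw 0.6 roll -0.001 q [ 0.032 -0.718  2.351  0.016  0.722  1.549] F [-0.5 -0.8  0.1] w 16.0
[315.6094  77.3353] [445.5301  54.0777 144.6856] 0.08094263068085183
t 6.60 rt(cup) [-38.8   0.1 221.8] th 45.2 yaw 0.5 roll -0.001 q [ 0.03  -0.718  2.35   0.017  0.721  1.549] F [ 1.  -0.1 -0.4] w 16.3
[315.6074  77.3452] [446.1611  53.0851 145.8803] 0.08123594199105355
t 6.65 rt(cup) [-38.6  -0.7 222.4] th 45.3 yaw 0.4 roll -0.002 q [ 0.028 -0.719  2.35   0.017  0.721  1.549] F [ 0.2 -0.1 -2.1] w 16.0
[315.6059  77.3523] [446.4722  52.4514 146.4534] 0.08141810350059586
```

Run:
```python
from h import *
np.set_printoptions(precision=4,suppress=True)
L=[np.array(calibration("wrist")["hand_eye"])[:3,3] for _ in range(5)];print(np.array(L))
print([np.array(calibration("top")["t"]) for _ in range(3)],[np.array(calibration("scene")["t"]) for _ in range(2)])
o,p,M=st()
```

```text
[[   1.7017  -65.9536 -131.7362]
 [   1.7017  -65.9536 -131.7362]
 [   1.7017  -65.9536 -131.7362]
 [   1.7017  -65.9536 -131.7362]
 [   1.7017  -65.9536 -131.7362]]
[array([ -11.3305,  508.1251, 1345.7513]), array([ -11.3305,  508.1251, 1345.7513]), array([ -11.3305,  508.1251, 1345.7513])] [array([ -79.6562, -313.8634, 1894.0645]), array([ -79.6562, -313.8634, 1894.0645])]
t 6.70 rt(cup) [-38.6  -1.2 222.6] th 45.3 yaw 0.4 roll -0.002 q [ 0.027 -0.719  2.35   0.017  0.72   1.549] F [ 0.4  0.1 -1.6] w 16.0
```

Run:
```python
from h import *
np.set_printoptions(precision=1,suppress=True)
o,p,M=st();im=snapshot("top")[:,:,::-1];cv2.imwrite("pics/top1.png",im)
a=im[80:230,230:370];cv2.imwrite("pics/top1c.png",cv2.resize(a,None,fx=4,fy=4,interpolation=cv2.INTER_CUBIC))
T=cam("top")
g=lambda X:((proj(T,X)-[230,80])+.5)*4-.5
for n,v in dict(rt=(0,-101,-2.8),rc=(0,-76,-2.8),L=(29,-76,-2.8),Rr=(-29,-76,-2.8),out=(0,-109,-2.8)).items(): print(n,g(p+M@np.array(v)))
t=lambda *c:((c[0]+.5)/4-.5+230,(c[1]+.5)/4-.5+80)
P=[onz(T,t(*c),315) for c in((52,378),(501,352),(34,50),(482,25))];print(P,sum(P)/4)
print("tip",g(F0+CB@np.array([62.,0,262])))
```

```text
t 6.70 rt(cup) [-38.6  -1.2 222.6] th 45.3 yaw 0.4 roll -0.002 q [ 0.  -0.7  2.4  0.   0.7  1.5] F [ 0.4  0.1 -1.6] w 16.0
rt [284.6 434. ]
rc [287.6 460.3]
L [327.9 457.6]
Rr [247.3 462.9]
out [283.6 425.5]
[array([548.3, 199.3, 315. ]), array([558.3, -93.4, 315. ]), array([765.2, 208.1, 315. ]), array([775.4, -86.9, 315. ])] [661.8  56.8 315. ]
tip [273.  284.7]
```

View pics/top1c.png

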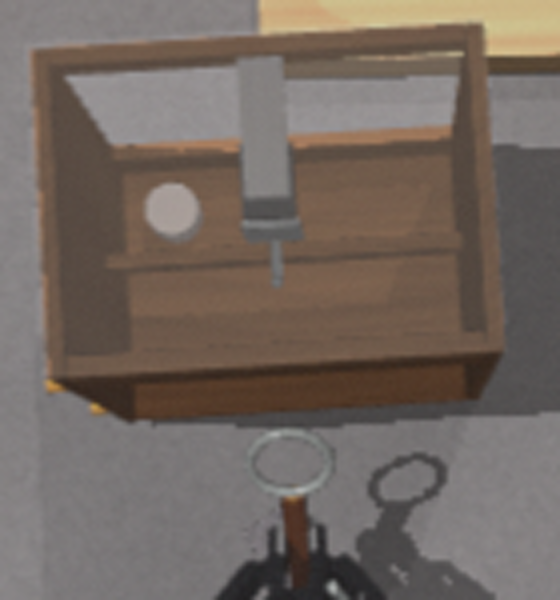

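```bash
sed -i 's/^RT=.*/RT=np.array([0,-101,-3])/' h.py
cat >> h.py <<'E'
def plan(wps,step=9,g=None):
    o,p,M=st();q=o['q'];N=CB.T@M
    cur=[*cup(p+M@RT),np.degrees(np.arctan2(-N[2,1],np.hypot(N[0,1],N[1,1])))];ps=[]
    for w in wps:
        w=np.array(w,float);n=int(max(1,np.ceil(max(np.linalg.norm(w[:3]-cur[:3])/step,abs(w[3]-cur[3])/5))))
        for s in np.linspace(0,1,n+1)[1:]:
            v=cur+(w-cur)*s;ps.append(goal(*v[:3],np.radians(v[3])))
        cur=w
    for r,(P,N) in zip(rows(ps,(p,M)),ps):
        q,e=ik(P,N,q);print(r,cup(P+N@RT).round(0),'q',q.round(2),'%.3f'%e)
E
python3 - <<'E'
from h import *
plan([(-12,0,233,48),(8,0,238,51),(25,0,252,53),(45,0,272,55)])
E
```

```text
t 6.75 rt(cup) [-3.790e+01  1.000e-01  2.205e+02] th 45.3 yaw 0.4 roll -0.002 q [ 0.027 -0.719  2.35   0.017  0.72   1.55 ] F [-0.3 -0.2 -1.2] w 16.3
([0, -7, 4], [0.01, 0.0, 0.0]) [-31.   0. 224.] q [ 0.03 -0.69  2.34  0.    0.7   1.56] 0.000
([0, -7, 3], [0.01, 0.0, 0.0]) [-25.   0. 227.] q [ 0.03 -0.67  2.32  0.    0.67  1.56] 0.000
([0, -6, 4], [0.02, 0.0, 0.0]) [-18.   0. 230.] q [ 0.03 -0.64  2.31  0.    0.65  1.56] 0.000
([0, -7, 4], [0.01, 0.0, 0.0]) [-12.   0. 233.] q [ 0.03 -0.62  2.3   0.    0.63  1.56] 0.000
([0, -6, 5], [0.01, 0.0, 0.0]) [ -5.   0. 235.] q [ 0.03 -0.59  2.29  0.01  0.59  1.56] 0.000
([0, -6, 6], [0.02, 0.0, 0.0]) [  1.   0. 236.] q [ 0.03 -0.57  2.28  0.01  0.56  1.56] 0.000
([0, -5, 6], [0.02, 0.0, 0.0]) [  8.  -0. 238.] q [ 0.03 -0.54  2.27  0.01  0.53  1.56] 0.000
([0, -7, 3], [0.01, 0.0, 0.0]) [ 14.  -0. 243.] q [ 0.03 -0.52  2.25  0.01  0.51  1.56] 0.000
([0, -8, 2], [0.01, 0.0, 0.0]) [ 19.  -0. 247.] q [ 0.03 -0.51  2.24  0.01  0.5   1.56] 0.000
([0, -7, 3], [0.01, 0.0, 0.0]) [ 25.   0. 252.] q [ 0.03 -0.49  2.22  0.01  0.48  1.56] 0.000
([0, -7, 2], [0.01, 0.0, 0.0]) [ 30.  -0. 257.] q [ 0.03 -0.48  2.21  0.01  0.47  1.56] 0.000
([0, -7, 2], [0.01, 0.0, 0.0]) [ 35.   0. 262.] q [ 0.03 -0.46  2.2   0.01  0.47  1.56] 0.000
([0, -7, 2], [0.01, 0.0, 0.0]) [ 40.  -0. 267.] q [ 0.03 -0.45  2.18  0.01  0.46  1.56] 0.000
([0, -7, 2], [0.01, 0.0, 0.0]) [ 45.  -0. 272.] q [ 0.03 -0.44  2.17  0.01  0.45  1.56] 0.000
```

send_rows(
  deltas=[
    {"fingers":0,"delta_pos":[0,-7,4],"delta_rot":[0.01,0,0]},
    {"fingers":0,"delta_pos":[0,-7,3],"delta_rot":[0.01,0,0]},
    {"fingers":0,"delta_pos":[0,-6,4],"delta_rot":[0.02,0,0]},
    {"fingers":0,"delta_pos":[0,-7,4],"delta_rot":[0.01,0,0]},
    {"fingers":0,"delta_pos":[0,-6,5],"delta_rot":[0.01,0,0]},
  ],
)

```text
t: 7.17
tcp_pos: [484.1, 53.7, 156.6]
tool_rot: [0.657, -0.631, 0.285, -0.299]
wrist_force: [0.2, 0.3, -1.4]
width: 16.4
```

send_rows(
  deltas=[
    {"fingers":0,"delta_pos":[0,-6,6],"delta_rot":[0.02,0,0]},
    {"fingers":0,"delta_pos":[0,-5,6],"delta_rot":[0.02,0,0]},
    {"fingers":0,"delta_pos":[0,0,0],"delta_rot":[0,0,0]},
    {"fingers":0,"delta_pos":[0,0,0],"delta_rot":[0,0,0]},
    {"fingers":0,"delta_pos":[0,0,0],"delta_rot":[0,0,0]},
  ],
)

```text
t: 7.58
tcp_pos: [499.4, 54.9, 156.3]
tool_rot: [0.651, -0.625, 0.297, -0.311]
wrist_force: [-0.4, 0.2, -1.3]
width: 16.1
```

Run:
```python
from h import *
plan([(18,0,241,53),(45,0,272,55)])
```

```text
t 7.58 rt(cup) [  7.4   1.2 236.7] th 51.0 yaw 0.5 roll -0.002 q [ 0.03  -0.541  2.269  0.021  0.524  1.547] F [-0.4  0.3 -1.3] w 16.1
([0, -5, 5], [0.02, 0.01, 0.0]) [ 13.   1. 239.] q [ 0.03 -0.52  2.26  0.    0.49  1.57] 0.000
([1, -5, 4], [0.02, -0.0, 0.0]) [ 18.   0. 241.] q [ 0.03 -0.5   2.25  0.01  0.46  1.56] 0.000
([0, -8, 2], [0.0, -0.0, 0.0]) [ 23.  -0. 247.] q [ 0.03 -0.49  2.24  0.01  0.46  1.56] 0.000
([0, -9, 1], [0.01, -0.0, 0.0]) [ 29.   0. 253.] q [ 0.03 -0.47  2.22  0.01  0.46  1.56] 0.000
([0, -8, 1], [0.01, -0.0, 0.0]) [ 34.   0. 260.] q [ 0.03 -0.46  2.2   0.01  0.45  1.56] 0.000
([0, -8, 2], [0.0, -0.0, 0.0]) [ 40.   0. 266.] q [ 0.03 -0.45  2.18  0.01  0.45  1.56] 0.000
([0, -8, 1], [0.01, -0.0, 0.0]) [ 45.  -0. 272.] q [ 0.03 -0.44  2.17  0.01  0.45  1.56] 0.000
```

send_rows(
  deltas=[
    {"fingers":0,"delta_pos":[0,-5,5],"delta_rot":[0.02,0.01,0]},
    {"fingers":0,"delta_pos":[1,-5,4],"delta_rot":[0.02,0,0]},
    {"fingers":0,"delta_pos":[0,-8,2],"delta_rot":[0,0,0]},
    {"fingers":0,"delta_pos":[0,-9,1],"delta_rot":[0.01,0,0]},
    {"fingers":0,"delta_pos":[0,-8,1],"delta_rot":[0.01,0,0]},
  ],
)

```text
t: 8.0
tcp_pos: [531.6, 55.5, 177.7]
tool_rot: [0.64, -0.617, 0.319, -0.328]
wrist_force: [0.2, 0.7, -1.6]
width: 15.4
```

send_rows(
  deltas=[
    {"fingers":0,"delta_pos":[0,-8,2],"delta_rot":[0,0,0]},
    {"fingers":0,"delta_pos":[0,-8,1],"delta_rot":[0.01,0,0]},
    {"fingers":0,"delta_pos":[0,0,0],"delta_rot":[0,0,0]},
    {"fingers":0,"delta_pos":[0,0,0],"delta_rot":[0,0,0]},
    {"fingers":0,"delta_pos":[0,0,0],"delta_rot":[0,0,0]},
  ],
)

```text
t: 8.42
tcp_pos: [542.2, 56.0, 186.9]
tool_rot: [0.639, -0.616, 0.322, -0.331]
wrist_force: [0.4, 0.8, -1.8]
width: 16.0
```

Run:
```python
from h import *
plan([(82,0,273,56),(82,0,255,57)],step=8)
T=cam("top");im=snapshot("top")[:,:,::-1]
cv2.imwrite("pics/top2c.png",cv2.resize(im[80:230,230:370],None,fx=4,fy=4,interpolation=cv2.INTER_CUBIC))
```

```text
t 8.42 rt(cup) [ 44.5   0.9 271.3] th 55.0 yaw -0.2 roll 0.004 q [ 0.037 -0.436  2.169 -0.009  0.45   1.577] F [ 0.5  0.8 -1.8] w 16.0
([0, -5, 6], [0.0, -0.0, 0.0]) [ 52.   1. 272.] q [ 0.03 -0.41  2.15  0.    0.44  1.57] 0.000
([0, -4, 7], [0.01, -0.0, 0.0]) [ 60.   1. 272.] q [ 0.03 -0.38  2.13  0.    0.42  1.57] 0.000
([0, -5, 6], [0.0, -0.0, 0.0]) [ 67.   0. 272.] q [ 0.03 -0.35  2.11  0.    0.41  1.57] 0.000
([0, -4, 6], [0.0, -0.0, 0.0]) [ 75.   0. 273.] q [ 0.03 -0.33  2.1   0.01  0.4   1.56] 0.000
([1, -5, 7], [0.01, -0.0, 0.0]) [ 82.  -0. 273.] q [ 0.03 -0.3   2.08  0.01  0.39  1.56] 0.000
([0, 5, 4], [0.0, -0.0, 0.0]) [ 82.  -0. 267.] q [ 0.03 -0.29  2.08  0.01  0.36  1.56] 0.000
([0, 5, 4], [0.01, -0.0, 0.0]) [ 82.  -0. 261.] q [ 0.03 -0.28  2.09  0.01  0.34  1.56] 0.000
([0, 5, 3], [0.01, -0.0, 0.0]) [ 82.  -0. 255.] q [ 0.03 -0.27  2.1   0.01  0.31  1.56] 0.000
```

View pics/top2c.png

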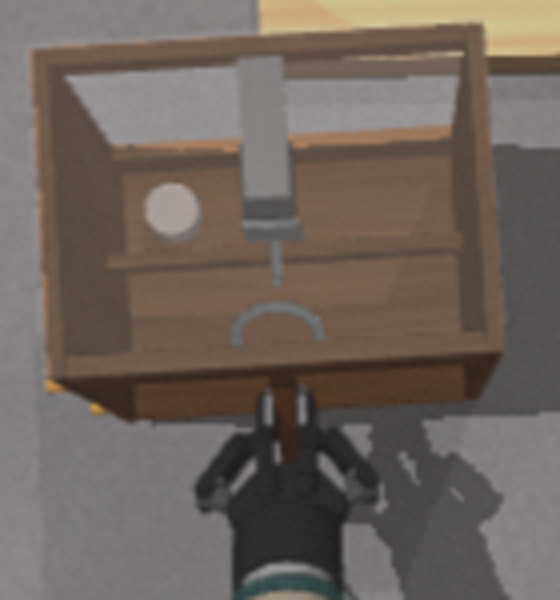

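send_rows(
  deltas=[
    {"fingers":0,"delta_pos":[0,-5,6],"delta_rot":[0,0,0]},
    {"fingers":0,"delta_pos":[0,-4,7],"delta_rot":[0.01,0,0]},
    {"fingers":0,"delta_pos":[0,-5,6],"delta_rot":[0,0,0]},
    {"fingers":0,"delta_pos":[0,-4,6],"delta_rot":[0,0,0]},
    {"fingers":0,"delta_pos":[1,-5,7],"delta_rot":[0.01,0,0]},
  ],
)

```text
t: 8.88
tcp_pos: [582.0, 56.6, 188.0]
tool_rot: [0.635, -0.612, 0.328, -0.337]
wrist_force: [0.7, -0.3, -1.4]
width: 16.1
```

send_rows(
  deltas=[
    {"fingers":0,"delta_pos":[0,0,0],"delta_rot":[0,0,0]},
    {"fingers":0,"delta_pos":[0,0,0],"delta_rot":[0,0,0]},
    {"fingers":0,"delta_pos":[0,0,0],"delta_rot":[0,0,0]},
  ],
)

```text
t: 9.13
tcp_pos: [581.4, 56.5, 187.7]
tool_rot: [0.636, -0.612, 0.328, -0.337]
wrist_force: [0.4, 0.4, -0.8]
width: 15.8
```

Run:
```python
from h import *
plan([(82,0,255,57)],step=6)
```

```text
t 9.13 rt(cup) [ 8.200e+01 -1.000e-01  2.732e+02] th 56.1 yaw -0.2 roll 0.004 q [ 0.034 -0.3    2.077 -0.004  0.386  1.571] F [ 0.4  0.4 -0.8] w 15.8
([0, 4, 3], [0.0, -0.0, 0.0]) [ 82.  -0. 269.] q [ 0.03 -0.29  2.08  0.01  0.37  1.56] 0.000
([0, 4, 3], [0.01, -0.0, 0.0]) [ 82.  -0. 264.] q [ 0.03 -0.28  2.09  0.01  0.35  1.56] 0.000
([0, 3, 3], [0.0, -0.0, 0.0]) [ 82.  -0. 260.] q [ 0.03 -0.28  2.09  0.01  0.33  1.56] 0.000
([0, 4, 3], [0.01, -0.0, 0.0]) [ 82.  -0. 255.] q [ 0.03 -0.27  2.1   0.01  0.31  1.56] 0.000
```

send_rows(
  deltas=[
    {"fingers":0,"delta_pos":[0,4,3],"delta_rot":[0,0,0]},
    {"fingers":0,"delta_pos":[0,4,3],"delta_rot":[0.01,0,0]},
    {"fingers":0,"delta_pos":[0,3,3],"delta_rot":[0,0,0]},
    {"fingers":0,"delta_pos":[0,4,3],"delta_rot":[0.01,0,0]},
    {"fingers":0,"delta_pos":[0,1,0],"delta_rot":[0,0,0]},
  ],
)

```text
t: 9.55
tcp_pos: [582.3, 56.4, 166.3]
tool_rot: [0.632, -0.609, 0.333, -0.343]
wrist_force: [0.2, 0.4, -1.9]
width: 16.0
```

send_rows(
  deltas=[
    {"fingers":0,"delta_pos":[0,0,0],"delta_rot":[0,0,0]},
    {"fingers":0,"delta_pos":[0,0,0],"delta_rot":[0,0,0]},
    {"fingers":0,"delta_pos":[0,0,0],"delta_rot":[0,0,0]},
  ],
)

```text
t: 9.8
tcp_pos: [583.2, 56.4, 168.7]
tool_rot: [0.632, -0.609, 0.334, -0.344]
wrist_force: [-1.0, 0.1, -0.7]
width: 16.4
```

```bash
cat >> h.py <<'E'
def flip(rt,n,q5=.31,q4end=3.14):
    o,p,M=st();q=o['q'];g=F0+CB@np.array(rt,float);ps=[];Q=[];a=q[3];b=q[4]
    for s in np.linspace(0,1,n+1)[1:]:
        q4=a+(q4end-a)*s;q5_=b+(q5-b)*min(1,s*4)
        def f(v):
            p,M=fk(np.array([v[0],v[1],v[2],q4,q5_,v[3]]));return np.r_[(p+M@RT-g)/100,(CB.T@M)[2,0]]
        r=least_squares(f,[q[0],q[1],q[2],q[5]],bounds=(LO[[0,1,2,5]],HI[[0,1,2,5]]));q=np.array([*r.x[:3],q4,q5_,r.x[3]]);ps.append(fk(q));Q.append((q,np.abs(r.fun).max()))
    for r,(P,N),(q,e) in zip(rows(ps,(p,M)),ps,Q):
        print(r,cup(P+N@RT).round(0),'q',q.round(2),'%.3f'%e)
E
python3 - <<'E'
from h import *
flip((82,0,254),24)
E
```

```text
t 9.80 rt(cup) [ 8.190e+01 -2.000e-01  2.554e+02] th 57.3 yaw -0.2 roll 0.004 q [ 0.034 -0.266  2.102 -0.003  0.305  1.57 ] F [-1.   0.1 -0.7] w 16.4
([1, 1, 1], [-0.0, -0.02, -0.01]) [ 82.  -0. 254.] q [ 0.01 -0.27  2.1   0.13  0.31  1.42] 0.000
([1, 0, 0], [0.0, -0.02, -0.01]) [ 82.  -0. 254.] q [-0.01 -0.26  2.11  0.26  0.31  1.27] 0.000
([1, 0, 1], [0.01, -0.03, -0.02]) [ 82.  -0. 254.] q [-0.03 -0.26  2.11  0.39  0.31  1.13] 0.000
([2, 0, 1], [0.01, -0.02, -0.01]) [ 82.  -0. 254.] q [-0.04 -0.26  2.11  0.52  0.31  0.98] 0.000
([1, 0, 2], [0.02, -0.01, -0.01]) [ 82.  -0. 254.] q [-0.06 -0.25  2.12  0.65  0.31  0.83] 0.000
([1, 0, 1], [0.01, -0.02, -0.01]) [ 82.  -0. 254.] q [-0.08 -0.24  2.12  0.78  0.31  0.69] 0.000
([0, 0, 2], [0.02, -0.01, -0.01]) [ 82.  -0. 254.] q [-0.09 -0.23  2.12  0.91  0.31  0.55] 0.000
([1, 0, 2], [0.02, -0.02, -0.0]) [ 82.  -0. 254.] q [-0.1  -0.22  2.13  1.04  0.31  0.41] 0.000
([0, 0, 3], [0.03, -0.0, -0.01]) [ 82.  -0. 254.] q [-0.11 -0.21  2.13  1.18  0.31  0.27] 0.000
([0, -1, 2], [0.02, -0.01, -0.0]) [ 82.  -0. 254.] q [-0.11 -0.19  2.13  1.31  0
[... 642 characters left out ...]
 -0.1   2.16  2.22  0.31 -0.75] 0.000
([0, 0, 1], [0.01, 0.02, 0.01]) [ 82.  -0. 254.] q [-0.07 -0.09  2.16  2.35  0.31 -0.87] 0.000
([-1, 0, 2], [0.01, 0.01, 0.0]) [ 82.   0. 254.] q [-0.05 -0.08  2.16  2.49  0.31 -0.99] 0.000
([0, 0, 1], [0.02, 0.02, 0.01]) [ 82.   0. 254.] q [-0.04 -0.07  2.16  2.62  0.31 -1.1 ] 0.000
([0, 0, 1], [0.0, 0.02, 0.0]) [ 82.   0. 254.] q [-0.02 -0.06  2.16  2.75  0.31 -1.22] 0.000
([-1, 0, 0], [0.01, 0.02, 0.01]) [ 82.   0. 254.] q [-0.   -0.06  2.16  2.88  0.31 -1.34] 0.000
([0, 0, 1], [0.0, 0.03, 0.0]) [ 82.  -0. 254.] q [ 0.02 -0.05  2.16  3.01  0.31 -1.45] 0.000
([-1, 0, 0], [0.01, 0.02, 0.01]) [ 82.  -0. 254.] q [ 0.03 -0.05  2.16  3.14  0.31 -1.57] 0.000
```

send_rows(
  deltas=[
    {"fingers":0,"delta_pos":[1,1,1],"delta_rot":[0,-0.02,-0.01]},
    {"fingers":0,"delta_pos":[1,0,0],"delta_rot":[0,-0.02,-0.01]},
    {"fingers":0,"delta_pos":[1,0,1],"delta_rot":[0.01,-0.03,-0.02]},
    {"fingers":0,"delta_pos":[2,0,1],"delta_rot":[0.01,-0.02,-0.01]},
    {"fingers":0,"delta_pos":[1,0,2],"delta_rot":[0.02,-0.01,-0.01]},
  ],
)

```text
t: 10.22
tcp_pos: [587.7, 50.6, 166.0]
tool_rot: [0.658, -0.566, 0.325, -0.377]
wrist_force: [-0.7, -0.6, -1.3]
width: 15.8
```

Run:
```python
from h import *
st()
```

```text
t 10.22 rt(cup) [ 82.3  -0.9 254.7] th 59.7 yaw 6.4 roll 0.002 q [-0.058 -0.25   2.117  0.641  0.3    0.845] F [-0.7 -0.6 -1.3] w 15.8
```

Tracks the plan (q4 0.64). Continue.

send_rows(
  deltas=[
    {"fingers":0,"delta_pos":[1,0,1],"delta_rot":[0.01,-0.02,-0.01]},
    {"fingers":0,"delta_pos":[0,0,2],"delta_rot":[0.02,-0.01,-0.01]},
    {"fingers":0,"delta_pos":[1,0,2],"delta_rot":[0.02,-0.02,0]},
    {"fingers":0,"delta_pos":[0,0,3],"delta_rot":[0.03,0,-0.01]},
    {"fingers":0,"delta_pos":[0,-1,2],"delta_rot":[0.02,-0.01,0]},
  ],
)

```text
t: 10.63
tcp_pos: [596.7, 50.4, 160.9]
tool_rot: [0.656, -0.528, 0.338, -0.421]
wrist_force: [0.1, 0.6, -1.2]
width: 16.3
```

send_rows(
  deltas=[
    {"fingers":0,"delta_pos":[1,0,2],"delta_rot":[0.02,0,0]},
    {"fingers":0,"delta_pos":[0,0,2],"delta_rot":[0.02,0,0]},
    {"fingers":0,"delta_pos":[-1,0,3],"delta_rot":[0.03,0,0]},
    {"fingers":0,"delta_pos":[0,0,2],"delta_rot":[0.02,0.01,0]},
    {"fingers":0,"delta_pos":[0,0,2],"delta_rot":[0.02,0.01,0]},
  ],
)

```text
t: 11.05
tcp_pos: [606.8, 52.5, 156.9]
tool_rot: [0.628, -0.513, 0.373, -0.45]
wrist_force: [0.5, 0.0, -0.8]
width: 16.3
```

Run:
```python
from h import *
flip((82,0,252),9)
```

```text
t 11.05 rt(cup) [ 8.190e+01 -1.000e-01  2.537e+02] th 71.6 yaw 9.0 roll 0.006 q [-0.094 -0.125  2.153  1.989  0.299 -0.534] F [ 0.5 -0.  -0.8] w 16.3
([-1, 2, 2], [0.02, 0.01, 0.01]) [ 82.  -0. 252.] q [-0.09 -0.11  2.16  2.12  0.3  -0.65] 0.000
([0, -1, 2], [0.02, 0.01, 0.0]) [ 82.   0. 252.] q [-0.08 -0.1   2.16  2.24  0.31 -0.77] 0.000
([-1, 0, 2], [0.01, 0.01, 0.01]) [ 82.   0. 252.] q [-0.06 -0.08  2.16  2.37  0.31 -0.89] 0.000
([0, 0, 1], [0.01, 0.02, 0.0]) [ 82.   0. 252.] q [-0.05 -0.08  2.16  2.5   0.31 -1.  ] 0.000
([0, 0, 1], [0.01, 0.02, 0.01]) [ 82.  -0. 252.] q [-0.03 -0.07  2.16  2.63  0.31 -1.12] 0.000
([-1, 0, 1], [0.01, 0.02, 0.0]) [ 82.   0. 252.] q [-0.02 -0.06  2.16  2.76  0.31 -1.23] 0.000
([0, 0, 1], [0.01, 0.02, 0.01]) [ 82.  -0. 252.] q [-0.   -0.06  2.16  2.88  0.31 -1.34] 0.000
([-1, 0, 0], [0.0, 0.02, 0.0]) [ 82.  -0. 252.] q [ 0.02 -0.05  2.16  3.01  0.31 -1.46] 0.000
([0, 0, 0], [0.0, 0.02, 0.01]) [ 82.   0. 252.] q [ 0.03 -0.05  2.16  3.14  0.31 -1.57] 0.000
```

send_rows(
  deltas=[
    {"fingers":0,"delta_pos":[-1,2,2],"delta_rot":[0.02,0.01,0.01]},
    {"fingers":0,"delta_pos":[0,-1,2],"delta_rot":[0.02,0.01,0]},
    {"fingers":0,"delta_pos":[-1,0,2],"delta_rot":[0.01,0.01,0.01]},
    {"fingers":0,"delta_pos":[0,0,1],"delta_rot":[0.01,0.02,0]},
    {"fingers":0,"delta_pos":[0,0,1],"delta_rot":[0.01,0.02,0.01]},
  ],
)

```text
t: 11.47
tcp_pos: [613.6, 55.8, 153.6]
tool_rot: [0.59, -0.525, 0.405, -0.459]
wrist_force: [-0.4, 0.3, -2.1]
width: 15.9
```

send_rows(
  deltas=[
    {"fingers":0,"delta_pos":[-1,0,1],"delta_rot":[0.01,0.02,0]},
    {"fingers":0,"delta_pos":[0,0,1],"delta_rot":[0.01,0.02,0.01]},
    {"fingers":0,"delta_pos":[-1,0,0],"delta_rot":[0,0.02,0]},
    {"fingers":0,"delta_pos":[0,0,0],"delta_rot":[0,0.02,0.01]},
    {"fingers":0,"delta_pos":[0,0,0],"delta_rot":[0,0,0]},
  ],
)

```text
t: 11.88
tcp_pos: [615.2, 58.8, 153.1]
tool_rot: [0.564, -0.545, 0.429, -0.448]
wrist_force: [0.2, 0.9, -1.6]
width: 15.8
```

send_rows(
  deltas=[
    {"fingers":0,"delta_pos":[0,0,0],"delta_rot":[0,0,0]},
    {"fingers":0,"delta_pos":[0,0,0],"delta_rot":[0,0,0]},
  ],
)

```text
t: 12.05
tcp_pos: [615.2, 58.4, 153.1]
tool_rot: [0.564, -0.545, 0.429, -0.449]
wrist_force: [0.8, 1.0, -0.9]
width: 15.8
```

Run:
```python
from h import *
plan([(82,0,248,82)],step=3)
im=snapshot("top")[:,:,::-1];im2=snapshot("wrist")[:,:,::-1]
a=cv2.resize(im[90:190,260:340],None,fx=5,fy=5,interpolation=cv2.INTER_CUBIC);b=cv2.resize(im2,None,fx=.625,fy=.625,interpolation=cv2.INTER_AREA)
c=np.zeros((500,800,3),np.uint8);c[:500,:400]=a;c[:250,400:800]=b;cv2.imwrite("pics/c3.png",c)
```

```text
t 12.05 rt(cup) [ 8.230e+01 -1.000e-01  2.521e+02] th 76.7 yaw 0.3 roll -0.005 q [ 0.031 -0.053  2.157  3.109  0.301 -1.537] F [ 0.8  0.9 -0.9] w 15.8
([0, 2, 5], [0.05, 0.0, -0.0]) [ 82.  -0. 250.] q [ 0.03 -0.    2.15  3.13  0.39 -1.56] 0.000
([0, 2, 5], [0.04, 0.0, -0.0]) [ 82.  -0. 248.] q [ 0.03  0.05  2.14  3.14  0.48 -1.57] 0.000
```

View pics/c3.png

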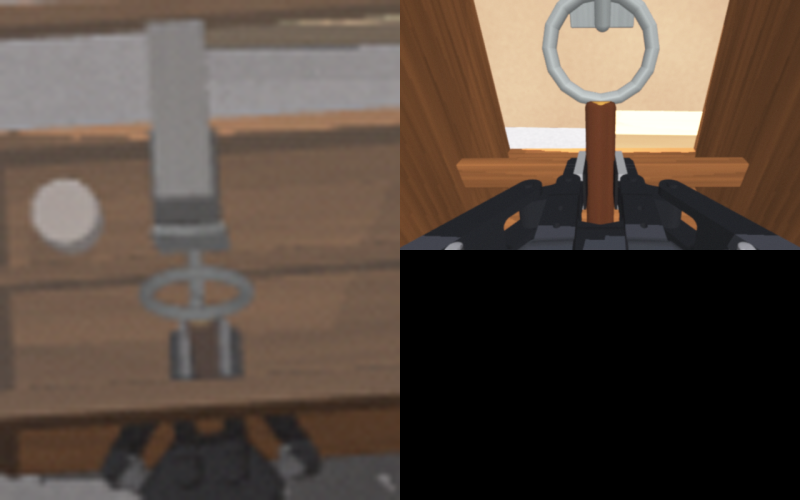

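send_rows(
  deltas=[
    {"fingers":0,"delta_pos":[0,2,3],"delta_rot":[0.03,0,0]},
    {"fingers":0,"delta_pos":[0,2,4],"delta_rot":[0.03,0,0]},
    {"fingers":0,"delta_pos":[0,1,4],"delta_rot":[0.04,0,0]},
    {"fingers":0,"delta_pos":[0,0,3],"delta_rot":[0.03,0,0]},
    {"fingers":0,"delta_pos":[0,0,0],"delta_rot":[0,0,0]},
  ],
)

```text
t: 12.57
tcp_pos: [627.6, 58.6, 144.0]
tool_rot: [0.534, -0.516, 0.463, -0.484]
wrist_force: [-0.8, -0.4, 0.4]
width: 15.8
```

send_rows(
  deltas=[
    {"fingers":0,"delta_pos":[0,0,0],"delta_rot":[0,0,0]},
    {"fingers":0,"delta_pos":[0,0,0],"delta_rot":[0,0,0]},
  ],
)

```text
t: 12.73
tcp_pos: [627.8, 58.7, 145.7]
tool_rot: [0.534, -0.516, 0.463, -0.484]
wrist_force: [-0.6, 0.7, -1.2]
width: 15.7
```

Run:
```python
from h import *
plan([(90,0,247,84)],step=2)
```

```text
t 12.73 rt(cup) [ 8.200e+01 -2.000e-01  2.464e+02] th 84.1 yaw 0.2 roll -0.005 q [ 0.031  0.087  2.133  3.127  0.546 -1.554] F [-0.6  0.7 -1.2] w 15.7
([0, 0, 2], [-0.0, 0.0, -0.0]) [ 84.  -0. 247.] q [ 0.03  0.09  2.13  3.13  0.54 -1.57] 0.000
([0, -1, 1], [-0.0, 0.0, -0.0]) [ 85.  -0. 247.] q [ 0.03  0.09  2.12  3.14  0.54 -1.57] 0.000
([0, 0, 2], [-0.0, 0.0, -0.0]) [ 87.  -0. 247.] q [ 0.03  0.1   2.12  3.14  0.54 -1.57] 0.000
([0, 0, 1], [-0.0, 0.0, -0.0]) [ 88.  -0. 247.] q [ 0.03  0.1   2.12  3.14  0.54 -1.57] 0.000
([0, 0, 2], [-0.0, 0.0, -0.0]) [ 90.  -0. 247.] q [ 0.03  0.1   2.11  3.14  0.54 -1.57] 0.000
```

send_rows(
  deltas=[
    {"fingers":0,"delta_pos":[0,0,2],"delta_rot":[0,0,0]},
    {"fingers":0,"delta_pos":[0,-1,2],"delta_rot":[0,0,0]},
    {"fingers":0,"delta_pos":[0,0,1],"delta_rot":[0,0,0]},
    {"fingers":0,"delta_pos":[0,0,1],"delta_rot":[0,0,0]},
  ],
)

```text
t: 13.07
tcp_pos: [634.1, 59.1, 146.3]
tool_rot: [0.534, -0.516, 0.463, -0.484]
wrist_force: [0.1, -0.5, -1.3]
width: 16.0
```

send_rows(
  deltas=[
    {"fingers":0,"delta_pos":[0,0,1],"delta_rot":[0,0,0]},
    {"fingers":0,"delta_pos":[0,0,1],"delta_rot":[0,0,0]},
  ],
)

```text
t: 13.23
tcp_pos: [635.9, 59.2, 145.6]
tool_rot: [0.534, -0.516, 0.463, -0.484]
wrist_force: [0.4, -0.9, -1.6]
width: 16.0
```

send_rows(
  deltas=[
    {"fingers":0,"delta_pos":[0,0,1],"delta_rot":[0,0,0]},
    {"fingers":0,"delta_pos":[0,0,1],"delta_rot":[0,0,0]},
  ],
)

```text
t: 13.4
tcp_pos: [637.9, 59.2, 145.3]
tool_rot: [0.534, -0.516, 0.463, -0.484]
wrist_force: [-0.9, -0.5, -0.9]
width: 15.6
```

send_rows(
  deltas=[
    {"fingers":0,"delta_pos":[0,0,1],"delta_rot":[0,0,0]},
    {"fingers":0,"delta_pos":[0,0,1],"delta_rot":[0,0,0]},
  ],
)

```text
t: 13.57
tcp_pos: [639.9, 59.3, 145.1]
tool_rot: [0.534, -0.516, 0.463, -0.484]
wrist_force: [-0.7, 0.7, -2.4]
width: 15.5
```

Run:
```python
from h import *
st()
```

```text
t 13.57 rt(cup) [ 9.400e+01 -1.000e-01  2.459e+02] th 84.1 yaw 0.2 roll -0.005 q [ 0.032  0.12   2.099  3.128  0.545 -1.555] F [-0.7  0.7 -2.4] w 15.5
```

send_rows(
  deltas=[
    {"fingers":0,"delta_pos":[0,-1,1],"delta_rot":[0,0,0]},
    {"fingers":0,"delta_pos":[0,0,1],"delta_rot":[0,0,0]},
  ],
)

```text
t: 13.73
tcp_pos: [641.6, 59.4, 145.4]
tool_rot: [0.534, -0.516, 0.463, -0.484]
wrist_force: [-4.3, -0.3, -2.3]
width: 16.0
```

send_rows(
  deltas=[
    {"fingers":0,"delta_pos":[0,0,1],"delta_rot":[0,0,0]},
    {"fingers":0,"delta_pos":[0,0,1],"delta_rot":[0,0,0]},
  ],
)

```text
t: 13.9
tcp_pos: [643.7, 59.5, 145.5]
tool_rot: [0.534, -0.516, 0.463, -0.484]
wrist_force: [-4.2, -0.4, -1.2]
width: 16.1
```

send_rows(
  deltas=[
    {"fingers":0,"delta_pos":[0,0,1],"delta_rot":[0,0,0]},
    {"fingers":0,"delta_pos":[0,0,1],"delta_rot":[0,0,0]},
  ],
)

```text
t: 14.07
tcp_pos: [645.9, 59.6, 145.5]
tool_rot: [0.534, -0.516, 0.463, -0.484]
wrist_force: [-4.4, -0.2, -1.5]
width: 16.1
```

send_rows(
  deltas=[
    {"fingers":0,"delta_pos":[0,0,1],"delta_rot":[0,0,0]},
    {"fingers":0,"delta_pos":[0,0,1],"delta_rot":[0,0,0]},
  ],
)

```text
t: 14.23
tcp_pos: [648.0, 59.6, 145.4]
tool_rot: [0.534, -0.516, 0.463, -0.484]
wrist_force: [-4.4, -0.2, -1.1]
width: 16.1
```

send_rows(
  deltas=[
    {"fingers":0,"delta_pos":[0,0,1],"delta_rot":[0,0,0]},
    {"fingers":0,"delta_pos":[0,0,0],"delta_rot":[0,0,0]},
  ],
)

```text
t: 14.4
tcp_pos: [649.1, 59.7, 145.4]
tool_rot: [0.534, -0.516, 0.463, -0.484]
wrist_force: [-3.6, -0.2, -1.3]
width: 16.2
```

Run:
```python
from h import *
st()
```

```text
t 14.40 rt(cup) [ 1.031e+02 -1.000e-01  2.462e+02] th 84.2 yaw 0.2 roll -0.005 q [ 0.032  0.142  2.073  3.128  0.542 -1.555] F [-3.7 -0.1 -1.3] w 16.2
```

send_rows(
  deltas=[
    {"fingers":0,"delta_pos":[0,-0.5,1],"delta_rot":[0,0,0]},
    {"fingers":0,"delta_pos":[0,0,0.5],"delta_rot":[0,0,0]},
  ],
)

```text
t: 14.57
tcp_pos: [650.4, 59.7, 145.5]
tool_rot: [0.534, -0.516, 0.463, -0.484]
wrist_force: [-3.9, -0.2, -2.0]
width: 16.2
```

send_rows(
  deltas=[
    {"fingers":0,"delta_pos":[0,0,0.5],"delta_rot":[0,0,0]},
    {"fingers":0,"delta_pos":[0,0,0.5],"delta_rot":[0,0,0]},
  ],
)

```text
t: 14.73
tcp_pos: [651.4, 59.8, 145.5]
tool_rot: [0.534, -0.516, 0.463, -0.484]
wrist_force: [-4.4, -0.0, -1.0]
width: 16.1
```

send_rows(
  deltas=[
    {"fingers":0,"delta_pos":[0,0,0.5],"delta_rot":[0,0,0]},
  ],
)

```text
t: 14.82
tcp_pos: [651.9, 59.8, 145.5]
tool_rot: [0.534, -0.516, 0.463, -0.484]
wrist_force: [-4.4, 0.6, -1.7]
width: 16.2
```

send_rows(
  deltas=[
    {"fingers":0,"delta_pos":[0,0,0.5],"delta_rot":[0,0,0]},
  ],
)

```text
t: 14.9
tcp_pos: [652.4, 59.8, 145.5]
tool_rot: [0.534, -0.516, 0.463, -0.484]
wrist_force: [-4.6, -0.1, -2.3]
width: 15.9
```

send_rows(
  deltas=[
    {"fingers":0,"delta_pos":[0,0,0.5],"delta_rot":[0,0,0]},
  ],
)

```text
t: 14.98
tcp_pos: [652.9, 59.8, 145.4]
tool_rot: [0.534, -0.516, 0.463, -0.484]
wrist_force: [-4.8, 0.1, -2.3]
width: 15.9
```

send_rows(
  deltas=[
    {"fingers":0,"delta_pos":[0,0,0.5],"delta_rot":[0,0,0]},
  ],
)

```text
t: 15.07
tcp_pos: [653.5, 59.8, 145.4]
tool_rot: [0.534, -0.516, 0.463, -0.484]
wrist_force: [-4.4, -0.6, -1.9]
width: 15.8
```

send_rows(
  deltas=[
    {"fingers":0,"delta_pos":[0,0,0.5],"delta_rot":[0,0,0]},
  ],
)

```text
t: 15.15
tcp_pos: [654.0, 59.9, 145.5]
tool_rot: [0.534, -0.516, 0.463, -0.484]
wrist_force: [-3.9, -0.3, -1.0]
width: 16.0
```

send_rows(
  deltas=[
    {"fingers":0,"delta_pos":[0,0,0.5],"delta_rot":[0,0,0]},
  ],
)

```text
t: 15.23
tcp_pos: [654.5, 59.9, 145.4]
tool_rot: [0.534, -0.516, 0.463, -0.484]
wrist_force: [-6.8, 0.5, -0.4]
width: 16.1
```

send_rows(
  deltas=[
    {"fingers":0,"delta_pos":[0,0,0.5],"delta_rot":[0,0,0]},
  ],
)

```text
t: 15.32
tcp_pos: [654.9, 59.9, 145.3]
tool_rot: [0.534, -0.516, 0.463, -0.484]
wrist_force: [-7.4, -1.1, -0.3]
width: 15.8
```

send_rows(
  deltas=[
    {"fingers":0,"delta_pos":[0,0,0.5],"delta_rot":[0,0,0]},
  ],
)

```text
t: 15.4
tcp_pos: [655.4, 59.9, 145.3]
tool_rot: [0.534, -0.516, 0.463, -0.484]
wrist_force: [-8.1, 0.0, -0.9]
width: 15.5
```

send_rows(
  deltas=[
    {"fingers":0,"delta_pos":[0,0,-1],"delta_rot":[0,0,0]},
    {"fingers":0,"delta_pos":[0,0,-2],"delta_rot":[0,0,0]},
    {"fingers":0,"delta_pos":[0,0,-2],"delta_rot":[0,0,0]},
    {"fingers":0,"delta_pos":[0,0,-1],"delta_rot":[0,0,0]},
    {"fingers":0,"delta_pos":[0,0,-1],"delta_rot":[0,0,0]},
  ],
)

```text
t: 15.82
tcp_pos: [648.4, 59.6, 146.0]
tool_rot: [0.534, -0.516, 0.463, -0.484]
wrist_force: [-0.1, -0.6, -1.9]
width: 16.2
```

send_rows(
  deltas=[
    {"fingers":0,"delta_pos":[0,0,0],"delta_rot":[0,0,0]},
    {"fingers":0,"delta_pos":[0,0,0],"delta_rot":[0,0,0]},
    {"fingers":0,"delta_pos":[0,0,0],"delta_rot":[0,0,0]},
  ],
)

```text
t: 16.07
tcp_pos: [648.5, 59.6, 145.9]
tool_rot: [0.534, -0.516, 0.463, -0.484]
wrist_force: [-0.0, -0.3, -2.0]
width: 16.2
```

Run:
```python
from h import *
o,p,M=st()
im=snapshot("top")[:,:,::-1];im2=snapshot("wrist")[:,:,::-1]
a=cv2.resize(im[90:190,260:340],None,fx=5,fy=5,interpolation=cv2.INTER_CUBIC);b=cv2.resize(im2,None,fx=.625,fy=.625,interpolation=cv2.INTER_AREA)
im3=snapshot("scene")[:,:,::-1];e=cv2.resize(im3[175:255,310:430][:,:],(400,250),interpolation=cv2.INTER_CUBIC)
c=np.zeros((500,800,3),np.uint8);c[:500,:400]=a;c[:250,400:800]=b;c[250:,400:]=e;cv2.imwrite("pics/c4.png",c)
```

```text
t 16.07 rt(cup) [ 1.026e+02 -1.000e-01  2.466e+02] th 84.1 yaw 0.2 roll -0.005 q [ 0.032  0.139  2.075  3.128  0.541 -1.555] F [-0.  -0.3 -2. ] w 16.2
```

View pics/c4.png

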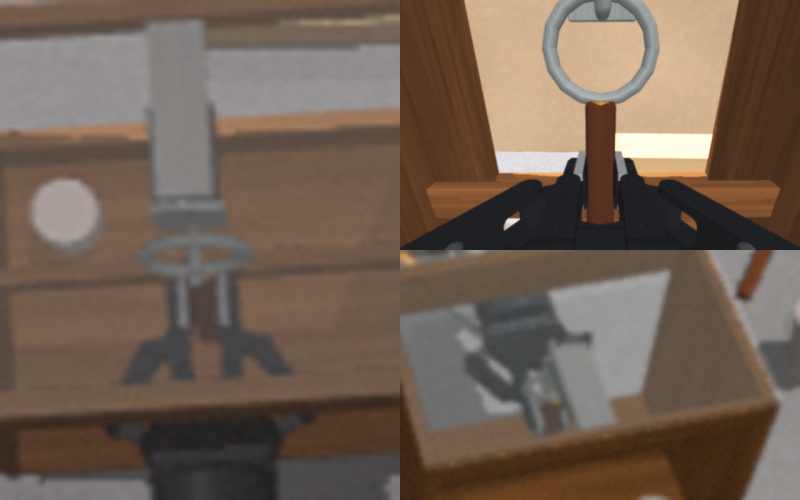

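Run:
```python
from h import *
plan([(102,0,247.5,78.5)],step=4)
```

```text
t 16.22 rt(cup) [ 1.025e+02 -1.000e-01  2.466e+02] th 84.1 yaw 0.2 roll -0.005 q [ 0.032  0.139  2.075  3.128  0.541 -1.555] F [-0.  -0.4 -1.7] w 16.2
([0, 0, -5], [-0.05, 0.0, -0.0]) [102.  -0. 247.] q [ 0.03  0.09  2.09  3.13  0.46 -1.57] 0.000
([0, -1, -6], [-0.05, 0.0, -0.0]) [102.  -0. 248.] q [ 0.03  0.04  2.1   3.13  0.37 -1.56] 0.000
```

send_rows(
  deltas=[
    {"fingers":0,"delta_pos":[0,0,-3],"delta_rot":[-0.03,0,0]},
    {"fingers":0,"delta_pos":[0,0,-3],"delta_rot":[-0.03,0,0]},
    {"fingers":0,"delta_pos":[0,-1,-5],"delta_rot":[-0.04,0,0]},
    {"fingers":0,"delta_pos":[0,0,0],"delta_rot":[0,0,0]},
    {"fingers":0,"delta_pos":[0,0,0],"delta_rot":[0,0,0]},
  ],
)

```text
t: 16.63
tcp_pos: [637.9, 59.2, 149.4]
tool_rot: [0.557, -0.538, 0.438, -0.458]
wrist_force: [0.7, 0.1, -1.1]
width: 15.7
```

send_rows(
  deltas=[
    {"fingers":0,"delta_pos":[0,-0.2,1],"delta_rot":[0,0,0]},
    {"fingers":0,"delta_pos":[0,-0.2,1],"delta_rot":[0,0,0]},
  ],
)

```text
t: 16.8
tcp_pos: [639.7, 59.3, 147.6]
tool_rot: [0.557, -0.538, 0.437, -0.457]
wrist_force: [0.4, 0.5, -1.4]
width: 15.9
```

Run:
```python
from h import *
st()
```

```text
t 16.80 rt(cup) [ 1.038e+02 -1.000e-01  2.472e+02] th 78.4 yaw 0.2 roll -0.005 q [ 0.032  0.048  2.092  3.12   0.367 -1.547] F [ 0.4  0.5 -1.4] w 15.9
```

send_rows(
  deltas=[
    {"fingers":0,"delta_pos":[0,-0.2,0.8],"delta_rot":[0,0,0]},
  ],
)

```text
t: 16.88
tcp_pos: [640.6, 59.3, 147.6]
tool_rot: [0.557, -0.539, 0.437, -0.457]
wrist_force: [-0.0, -0.3, -1.5]
width: 16.0
```

send_rows(
  deltas=[
    {"fingers":0,"delta_pos":[0,-0.2,0.8],"delta_rot":[0,0,0]},
  ],
)

```text
t: 16.97
tcp_pos: [641.4, 59.3, 147.8]
tool_rot: [0.557, -0.539, 0.437, -0.457]
wrist_force: [0.6, -0.7, -0.8]
width: 16.0
```

send_rows(
  deltas=[
    {"fingers":0,"delta_pos":[0,-0.2,0.8],"delta_rot":[0,0,0]},
  ],
)

```text
t: 17.05
tcp_pos: [642.2, 59.4, 148.0]
tool_rot: [0.557, -0.539, 0.437, -0.457]
wrist_force: [-1.0, -0.8, -1.5]
width: 16.2
```

send_rows(
  deltas=[
    {"fingers":0,"delta_pos":[0,-0.2,0.8],"delta_rot":[0,0,0]},
  ],
)

```text
t: 17.13
tcp_pos: [643.0, 59.4, 148.0]
tool_rot: [0.557, -0.539, 0.437, -0.457]
wrist_force: [-3.2, 0.2, -2.1]
width: 15.9
```

send_rows(
  deltas=[
    {"fingers":0,"delta_pos":[0,-0.2,0.8],"delta_rot":[0,0,0]},
  ],
)

```text
t: 17.22
tcp_pos: [643.6, 59.4, 147.9]
tool_rot: [0.557, -0.539, 0.437, -0.457]
wrist_force: [-4.8, -0.4, -2.1]
width: 16.0
```

send_rows(
  deltas=[
    {"fingers":0,"delta_pos":[0,-0.2,0.8],"delta_rot":[0,0,0]},
  ],
)

```text
t: 17.3
tcp_pos: [644.3, 59.5, 147.7]
tool_rot: [0.558, -0.539, 0.436, -0.457]
wrist_force: [-6.8, -0.4, -2.1]
width: 16.1
```

Run:
```python
from h import *
st()
```

```text
t 17.30 rt(cup) [ 1.085e+02 -1.000e-01  2.472e+02] th 78.3 yaw 0.2 roll -0.005 q [ 0.032  0.06   2.079  3.12   0.365 -1.547] F [-6.8 -0.1 -2.1] w 16.1
```

send_rows(
  deltas=[
    {"fingers":0,"delta_pos":[0,0,-2],"delta_rot":[0,0,0]},
    {"fingers":0,"delta_pos":[0,1,-2],"delta_rot":[0,0,0]},
    {"fingers":0,"delta_pos":[0,1,-3],"delta_rot":[0,0,0]},
    {"fingers":0,"delta_pos":[0,0,-3],"delta_rot":[0,0,0]},
    {"fingers":0,"delta_pos":[0,0,0],"delta_rot":[0,0,0]},
  ],
)

```text
t: 17.72
tcp_pos: [634.1, 59.1, 148.7]
tool_rot: [0.557, -0.538, 0.437, -0.457]
wrist_force: [0.5, -0.4, -1.2]
width: 16.3
```

Run:
```python
from h import *
plan([(98,0,246,87)],step=4)
```

```text
t 17.72 rt(cup) [ 9.820e+01 -1.000e-01  2.482e+02] th 78.4 yaw 0.2 roll -0.005 q [ 0.032  0.03   2.108  3.119  0.365 -1.547] F [ 0.5 -0.4 -1.2] w 16.3
([0, 1, 8], [0.07, 0.0, -0.0]) [ 98.  -0. 247.] q [ 0.03  0.1   2.09  3.14  0.5  -1.57] 0.000
([0, 0, 7], [0.08, 0.0, -0.0]) [ 98.   0. 246.] q [ 0.03  0.18  2.07  3.14  0.63 -1.57] 0.000
```

send_rows(
  deltas=[
    {"fingers":0,"delta_pos":[0,1,4],"delta_rot":[0.04,0,0]},
    {"fingers":0,"delta_pos":[0,0,4],"delta_rot":[0.04,0,0]},
    {"fingers":0,"delta_pos":[0,0,4],"delta_rot":[0.04,0,0]},
    {"fingers":0,"delta_pos":[0,0,3],"delta_rot":[0.03,0,0]},
    {"fingers":0,"delta_pos":[0,0,0],"delta_rot":[0,0,0]},
  ],
)

```text
t: 18.13
tcp_pos: [649.0, 59.6, 144.1]
tool_rot: [0.522, -0.504, 0.476, -0.497]
wrist_force: [-0.3, 0.2, -1.6]
width: 16.3
```

send_rows(
  deltas=[
    {"fingers":0,"delta_pos":[0,0.5,0],"delta_rot":[0,0,0]},
    {"fingers":0,"delta_pos":[0,0.5,0],"delta_rot":[0,0,0]},
    {"fingers":0,"delta_pos":[0,0,0],"delta_rot":[0,0,0]},
  ],
)

```text
t: 18.38
tcp_pos: [649.1, 59.7, 144.9]
tool_rot: [0.521, -0.504, 0.476, -0.497]
wrist_force: [-1.2, 0.5, -1.9]
width: 15.6
```

Run:
```python
from h import *
st()
```

```text
t 18.38 rt(cup) [ 9.810e+01 -1.000e-01  2.459e+02] th 87.0 yaw 0.2 roll -0.005 q [ 0.032  0.179  2.072  3.131  0.628 -1.557] F [-1.2  0.6 -1.9] w 15.6
```

send_rows(
  deltas=[
    {"fingers":0,"delta_pos":[0,0.7,0],"delta_rot":[0,0,0]},
    {"fingers":0,"delta_pos":[0,0,0],"delta_rot":[0,0,0]},
  ],
)

```text
t: 18.55
tcp_pos: [649.0, 59.7, 144.1]
tool_rot: [0.521, -0.504, 0.476, -0.497]
wrist_force: [-0.1, 0.0, -0.6]
width: 15.8
```

send_rows(
  deltas=[
    {"fingers":0,"delta_pos":[0,0.7,0],"delta_rot":[0,0,0]},
    {"fingers":0,"delta_pos":[0,0,0],"delta_rot":[0,0,0]},
  ],
)

```text
t: 18.72
tcp_pos: [649.2, 59.6, 143.7]
tool_rot: [0.521, -0.504, 0.476, -0.498]
wrist_force: [0.0, -0.2, 0.1]
width: 15.4
```

send_rows(
  deltas=[
    {"fingers":0,"delta_pos":[0,0.7,0],"delta_rot":[0,0,0]},
    {"fingers":0,"delta_pos":[0,0,0],"delta_rot":[0,0,0]},
  ],
)

```text
t: 18.88
tcp_pos: [649.4, 59.6, 143.6]
tool_rot: [0.521, -0.504, 0.477, -0.498]
wrist_force: [-0.2, -0.4, 2.6]
width: 15.8
```

send_rows(
  deltas=[
    {"fingers":0,"delta_pos":[0,-0.5,0],"delta_rot":[0,0,0]},
    {"fingers":16,"delta_pos":[0,0,0],"delta_rot":[0,0,0]},
    {"fingers":18,"delta_pos":[0,0,0],"delta_rot":[0,0,0]},
    {"fingers":20,"delta_pos":[0,0,0],"delta_rot":[0,0,0]},
    {"fingers":24,"delta_pos":[0,0,0],"delta_rot":[0,0,0]},
  ],
  newtons=20,
)

```text
t: 19.3
tcp_pos: [648.6, 59.7, 141.8]
tool_rot: [0.522, -0.505, 0.475, -0.497]
wrist_force: [0.1, -0.0, -0.9]
width: 24.0
```

send_rows(
  deltas=[
    {"fingers":32,"delta_pos":[0,0,0],"delta_rot":[0,0,0]},
    {"fingers":40,"delta_pos":[0,0,0],"delta_rot":[0,0,0]},
    {"fingers":46,"delta_pos":[0,0,0],"delta_rot":[0,0,0]},
    {"fingers":50,"delta_pos":[0,0,0],"delta_rot":[0,0,0]},
    {"fingers":50,"delta_pos":[0,0,0],"delta_rot":[0,0,0]},
  ],
)

```text
t: 19.72
tcp_pos: [648.9, 59.7, 142.7]
tool_rot: [0.522, -0.504, 0.476, -0.497]
wrist_force: [0.5, -0.3, -0.5]
width: 49.9
```

Run:
```python
from h import *
st()
im=snapshot("top")[:,:,::-1];im2=snapshot("wrist")[:,:,::-1]
a=cv2.resize(im[90:190,260:340],None,fx=5,fy=5,interpolation=cv2.INTER_CUBIC);b=cv2.resize(im2,None,fx=.625,fy=.625,interpolation=cv2.INTER_AREA)
c=np.zeros((500,800,3),np.uint8);c[:500,:400]=a;c[:250,400:800]=b;cv2.imwrite("pics/c5.png",c)
```

```text
t 19.72 rt(cup) [ 9.800e+01 -1.000e-01  2.437e+02] th 87.0 yaw 0.2 roll -0.005 q [ 0.032  0.185  2.071  3.131  0.633 -1.557] F [ 0.5 -0.3 -0.5] w 49.9
```

View pics/c5.png

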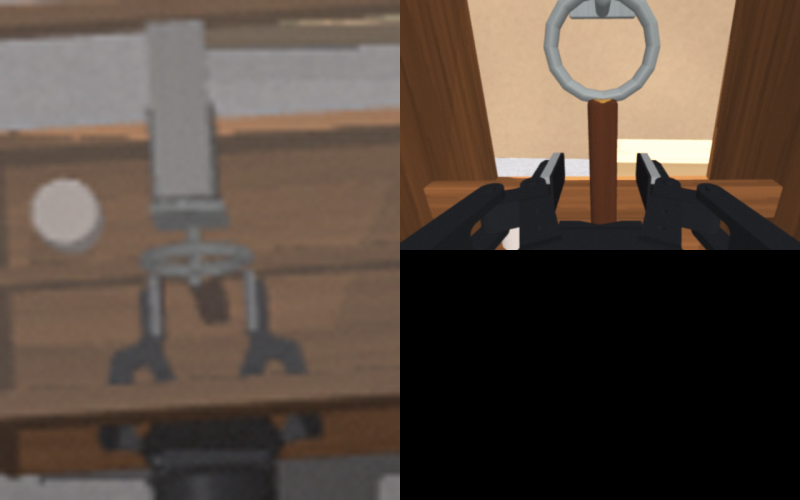

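send_rows(
  deltas=[
    {"fingers":50,"delta_pos":[0,0,-6],"delta_rot":[0,0,0]},
    {"fingers":50,"delta_pos":[0,0,-8],"delta_rot":[0,0,0]},
    {"fingers":50,"delta_pos":[0,0,-10],"delta_rot":[0,0,0]},
    {"fingers":50,"delta_pos":[0,0,-10],"delta_rot":[0,0,0]},
    {"fingers":50,"delta_pos":[0,0,-10],"delta_rot":[0,0,0]},
  ],
)

```text
t: 20.23
tcp_pos: [603.8, 57.9, 144.8]
tool_rot: [0.522, -0.504, 0.476, -0.497]
wrist_force: [-0.1, -0.4, -0.9]
width: 50.1
```

send_rows(
  deltas=[
    {"fingers":50,"delta_pos":[0,0,-10],"delta_rot":[0,0,0]},
    {"fingers":50,"delta_pos":[0,0,-8],"delta_rot":[0,0,0]},
    {"fingers":50,"delta_pos":[0,0,0],"delta_rot":[0,0,0]},
    {"fingers":50,"delta_pos":[0,0,0],"delta_rot":[0,0,0]},
    {"fingers":50,"delta_pos":[0,0,0],"delta_rot":[0,0,0]},
  ],
)

```text
t: 20.65
tcp_pos: [587.3, 57.2, 146.5]
tool_rot: [0.521, -0.504, 0.476, -0.498]
wrist_force: [-0.0, 0.5, 0.3]
width: 49.6
```

send_rows(
  deltas=[
    {"fingers":50,"delta_pos":[0,0,0],"delta_rot":[0,0,0]},
    {"fingers":50,"delta_pos":[0,0,0],"delta_rot":[0,0,0]},
    {"fingers":50,"delta_pos":[0,0,0],"delta_rot":[0,0,0]},
    {"fingers":50,"delta_pos":[0,0,0],"delta_rot":[0,0,0]},
    {"fingers":50,"delta_pos":[0,0,0],"delta_rot":[0,0,0]},
  ],
)

```text
t: 21.07
tcp_pos: [587.1, 57.3, 146.0]
tool_rot: [0.522, -0.504, 0.476, -0.497]
wrist_force: [-0.4, 0.4, 0.3]
width: 50.2
```

Run:
```python
from h import *
st()
im2=snapshot("wrist")[:,:,::-1];im=snapshot("top")[:,:,::-1]
im3=snapshot("wrist")[:,:,::-1];print("wrist diff",cv2.absdiff(np.ascontiguousarray(im2),np.ascontiguousarray(im3)).mean())
a=cv2.resize(im[90:190,260:340],None,fx=5,fy=5,interpolation=cv2.INTER_CUBIC);b=cv2.resize(im2,None,fx=.625,fy=.625,interpolation=cv2.INTER_AREA)
c=np.zeros((500,800,3),np.uint8);c[:500,:400]=a;c[:250,400:800]=b;cv2.imwrite("pics/c6.png",c)
```

```text
t 21.07 rt(cup) [ 36.2  -0.3 247. ] th 87.0 yaw 0.2 roll -0.005 q [ 0.031  0.019  2.247  3.129  0.642 -1.556] F [-0.4  0.4  0.3] w 50.2
wrist diff 1.4824049479166668
```

send_rows(
  deltas=[
    {"fingers":50,"delta_pos":[0,0,0],"delta_rot":[0,0,0]},
    {"fingers":50,"delta_pos":[0,0,0],"delta_rot":[0,0,0]},
    {"fingers":50,"delta_pos":[0,0,0],"delta_rot":[0,0,0]},
    {"fingers":50,"delta_pos":[0,0,0],"delta_rot":[0,0,0]},
    {"fingers":50,"delta_pos":[0,0,0],"delta_rot":[0,0,0]},
  ],
)

```text
t: 21.63
tcp_pos: [587.1, 57.3, 146.1]
tool_rot: [0.521, -0.504, 0.476, -0.497]
wrist_force: [1.1, -0.0, 0.3]
width: 49.9
```

Run:
```python
from h import *
o,p,M=st();C=cam("wrist",o)
I=[];
for k in range(2):
    im=np.ascontiguousarray(snapshot("wrist")[:,:,::-1]);I.append(im)
    h=cv2.cvtColor(im,cv2.COLOR_BGR2HSV).astype(int)
    m=((h[...,1]>110)&(h[...,2]<135)&(h[...,2]>40)&(h[...,0]<15)).astype(np.uint8);m[:, :270]=0;m[:,380:]=0
    n,l,s,ce=cv2.connectedComponentsWithStats(m)
    for i in np.argsort(-s[1:,4])[:2]+1: print(s[i],ce[i].round(1))
print("static diff",cv2.absdiff(*I).mean())
# predicted pixels for vertical hang, ring_top at d=98..103
for d in (96,103):
    for n,dz in dict(rt=0,ringbot=-50,handletop=-54,grip=-124,bottom=-194).items(): print(d,n,proj(C,F0+CB@np.array([d,0,245.+dz])).round(0),end=' ')
    print()
t0=cv2.imread("pics/c4.png")[:500,:400];t1=cv2.imread("pics/c6.png")[:500,:400]
f=lambda t:np.float32(cv2.cvtColor(t,cv2.COLOR_BGR2GRAY)[180:235,140:240])
print("plate shift c4->c6 (px/5)",cv2.phaseCorrelate(f(t0),f(t1)), "c3->c6 plate rows", [int(np.argmin(np.gradient(cv2.GaussianBlur(cv2.cvtColor(cv2.imread(q)[:500,:400],cv2.COLOR_BGR2GRAY),(9,9),0)[200:262,155:185].mean(1))))+200 for q in("pics/c3.png","pics/c4.png","pics/c6.png")])
```

```text
t 21.63 rt(cup) [ 36.1  -0.3 247.1] th 87.0 yaw 0.2 roll -0.005 q [ 0.031  0.018  2.247  3.129  0.642 -1.556] F [ 1.1 -0.1  0.3] w 49.9
[ 308  143   44  212 6232] [324.6 247.2]
[375 244   5  53  86] [377.3 270.3]
[ 308  143   44  212 6220] [324.6 247.2]
[375 244   5  53  88] [377.3 270.5]
static diff 1.4692552083333332
96 rt [317.  32.] 96 ringbot [318. 134.] 96 handletop [318. 141.] 96 grip [319. 256.] 96 bottom [319. 350.] 
103 rt [317.  34.] 103 ringbot [318. 132.] 103 handletop [318. 139.] 103 grip [319. 251.] 103 bottom [319. 343.] 
plate shift c4->c6 (px/5) ((-0.05937785804018603, 0.01901755210278111), 0.8171053473154704) c3->c6 plate rows [235, 211, 210]
```

```bash
python3 -c "
from plant import *
print(close_job())"
```

```text
the job is handed in; nothing more can be done
None
```

The small gauge hangs by its ring on the hook, with the slide pushed to its stop. I handed the job in at about 21.7 s and got no verdict back.

I lifted the gauge off its rest and brought it in under the front board at a tilt of 45–55°. The ring went over the hook's tip, and I turned the wrist over inside the cupboard to stand the handle up. I then pushed the slide home, lowered the ring onto the prong, opened the fingers and backed out 62 mm.

**Last checks:**
- **Slide home:** it moved at about 4.4 N, and I eased off at about 8.1 N when the force rose at the stop. A second push at a flatter tilt rose straight to 6.8 N with no sliding, so it was at the stop. By tool motion and by the top picture it travelled about 12.8 mm, and it has not shifted since the first push.
- **Hanging:** in the last two wrist pictures the handle is in the same place. Its top is within 3–4 pixel rows, and its side position within about 6 columns, of where a vertical handle should appear.
- **Clear:** the fingers are well in front of the handle and the wrist force is within the sensor's noise. I did not measure the other objects one by one. No wrist-force reading above 8.1 N along the push direction appeared at any step.

**What disagreed:**
- **Cameras:** the scene and top cameras differed by 3–5 mm, and the reported wrist camera calibration drifted by about 3 mm. I therefore aligned the ring to the hook by seeing both in the same top picture.
- **Plate contact:** it came about 2 mm deeper than the cameras had suggested.
- **Final picture:** I had used up the 12 allowed views, so I could only check the last picture with numbers.

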